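# Take the push-and-turn cap off the leaning solvent tin

### The job

Open the solvent tin that lies leaning in its oak cradle: push its child-resistant black cap hard down along the neck and, keeping it pushed, turn it anticlockwise (seen looking down on the cap) a little under a quarter turn until its catches are free, then lift it off along the neck. Carry the cap to the round cork coaster and set it down open side down, flat and wholly on the cork, without dropping it, and let go. Leave the silver hood, the bone folder and the two glass prism lenses where they are.

Things in the scene. Friction and masses are not known exactly. Their poses are not given: they have to be found in the camera images.
- cap: Loose black ribbed cap, an upside-down cup 50 mm across, 28 mm high, 50 g, rigid, safe to grip hard. Origin: centre of its open rim; z along its axis to its closed top; x to one of two lugs inside. At the start it is locked on the tin's neck, its pose equal to can's within 2 mm. Grip it across its ribbed wall, 0 to 28 mm along its z, at any angle about z.
- can: Fixed bright metal tin, 80 mm across, strapped in its cradle and leaning 30 degrees from vertical, neck towards the robot give or take its yaw. Origin on the neck's axis where the locked cap's rim stands, 145 mm above the bench; z along the neck, outward. A collar 48 mm across lies 7 to 22 mm under the origin, then the shoulder widens to 80 mm at 34 mm under it.
- stand: Fixed oak cradle of the tin; origin on the bench right below can's origin. 190 x 120 mm base from 50 mm before to 140 mm behind the origin (its x points back, the tin leans to -x); cheeks up to 87 mm above the bench.
- catch (a point): On the neck's axis, 4 mm outward from can's origin: level of the two catches. They stop any turn until the cap is pushed in at least 4 mm (12 N); 5 to 7 mm is right. Pushed in, it turns anticlockwise (positive about can's z): free past 57 degrees, stop at about 105; 65 to 95 is right. Then it pops out 3 mm and pulls off along z; 35 mm of pull clears the neck.
- collar (a point): On the neck's axis, 7 mm below can's origin: top of the collar, the hard stop for the cap's rim (7 mm of push, about 17 N). A spring seal in the neck pushes the cap outward: 6 N when locked, 1.5 N more per mm pushed in.
- coaster: Fixed round cork coaster on the bench, 100 mm across, 8 mm thick; origin at the centre of its underside, on the bench.
- hood: Bystander: tarnished silver viewer hood, a hollow shell 75 x 146 x 60 mm, loose; origin under its centre.
- folder: Bystander: flat bone folder, 151 x 22 x 5 mm, loose, long along its x; origin under its centre.
- lens1: Bystander: clear glass prism lens, 36 x 36 x 10 mm, loose; origin under its centre.
- lens2: Bystander: a second clear glass prism lens, same size, loose; origin under its centre.
Mind the look-alikes: they are no part of the job. Several things have the shape of the cap; the one meant has the colours described above.

How it is judged:
By the outcome, as a careful person would: the job done as asked, in the order asked, and still so for the second after the job is handed in, with the robot touching nothing.
It also fails if it takes over 42 s, if anything falls off the work surface, if the arm or the gripper's body presses on something with over 40 N, if the wrist force passes 120 N, or if a joint passes its speed limit or range.

### The arm

A 7-joint arm with a two-finger parallel gripper is mounted at the origin on the work surface. World frame = base frame: x ahead of the robot, y to its left, z up, the work surface at z = 0. Lengths are in mm, angles in rad, forces in N, time in s.
With the tool pointing down it reaches from about 400 to 850 mm from the base axis. Payload 4.5 kg.
Tool frame: the origin (TCP) lies midway between the tips of the shut fingers; the grasp point (between the pads) lies 19 mm behind it; z points along the fingers, y is the direction in which the jaws open and shut (so a half turn about z gives the same grasp; the last joint's range is limited). The gripper opens to 85 mm and grips with 20 to 120 N. Pads are 22 mm wide; open, the fingers measure 114 mm over their backs; the gripper's body (76 mm by 85 mm) begins 54 mm behind the grasp point. The pads swing forward as they close: fully open they stand 13 mm farther back than shut.
Start: joints at [1.184, 0.689, -0.195, 1.565, 0.157, 0.902, -0.215], TCP at [255.338, -570.488, 231.317] pointing down, gripper open.
Joint ranges: [-3.01, 3.01], [-0.46, 2.08], [-1.47, 1.51], [0.13, 2.56], [-1, 4.14], [0.04, 2.09], [-2.66, 2.66]. Speed limits (rad/s): [2.57, 2.57, 3.14, 3.14, 3.14, 3.14, 3.14].

### API

Orientations are given as a 3x3 rotation matrix whose columns are the frame's x, y, z axes.
In Python, from bench import robot gives the robot as it stands.
- The arm moves only by the tool jog_arm, never from a script. Its argument "motion" is a list of rows, each a list of 3 entries, a list of its own where there are three numbers: the closure, from 0 (fully open) to 1 (shut), then the shift along the tool's x, y, z in mm, then the turn about the tool's z in degrees. A call has exactly 8 rows; each row shifts and turns the pose as measured when the row begins, along the tool's axes as they then stand; what a row does not reach is not made up. A row lasts 1/12 s, in which the tool goes at most 41.7 mm and 7.16 degrees, less where a joint would pass 70% of its speed; a pose out of reach is approached as far as the arm can. A call is refused whole if a number of a shift passes 41.7 or a number of a turn 7.16, either way. A call with a gripper value outside its range is refused whole. The fingers move at their own pace and stop on an object; the grip force is fixed at half the most. Time passes only in rows, so rows that do not move let the fingers close, or fill a call up. It gives the time, the measured TCP pose, the force and the opening at its end, in the units of the state.
- robot.get_obs(): the state, without advancing time (a new reading comes with each control period).
- robot.camera(name): name is "scene" or "top"; returns a dict with "frame" (384x512x3 uint8, blue, green, red), "camera_matrix" (3x3 intrinsics, pixels), "dist_coeffs" ([k1, k2, p1, p2, k3] as OpenCV has them; the pictures are not rectified), "cam_to_world" (4x4, takes a point from camera to world coordinates). Camera axes: x right, y up, looking along -z (the intrinsics and any distortion apply to the point x, -y, -z); pixel columns grow to the right and rows downward; lengths in mm; the calibration is good to about 2 mm. A picture is of the moment at which its call begins. There is no depth.
- robot.hand_in(): hands the job in, once; it reports no verdict.
The state is a dict: "clock": time; "qpos": joint angles; "joint_vel": joint speeds; "tau": joint torques, N m; "tcp_pos": TCP position; "eef_rot": TCP orientation; "contact_force": force on the tool from outside, world axes, zero at the start; "wrist_torque": the same for the moment, N m; "gripper_width": finger opening in mm.
Only numpy, scipy, OpenCV 4.12 (cv2) and the standard library are available. Lean on these libraries where they do the work, as an engineer would, in place of code of your own. Each camera call takes 0.05 s, during which the arm holds its last target.

## Working session

There is one attempt and no reset: what is moved stays moved. The work goes in short steps, Python scripts to look and compute and a tool call to move; the robot and the scene stay as the last step left them, time stands still between calls to the robot, and variables do not carry over. Pictures are saved under pics/ and viewed, and the job is handed in when it is done.

Besides the shell and the picture viewer there is one more tool, called after "Call:" in YAML: its name, and indented under it one key for each argument. jog_arm: Moves the arm, as the interface text tells. Its arguments: {"type":"object","properties":{"motion":{"type":"array","items":{"type":"array"}}},"required":["motion"]}

```bash
mkdir -p pics; ls; python3 - <<'E'
from bench import robot
import cv2,numpy as np
o=robot.get_obs()
for k,v in o.items(): print(k,np.round(v,3).tolist())
for n in("scene","top"):
    c=robot.camera(n); cv2.imwrite(f"pics/{n}0.png",c["frame"]); np.savez(f"{n}0.npz",**c)
    print(n,c["camera_matrix"].round(1).tolist(),np.round(c["dist_coeffs"],4),c["cam_to_world"].round(3).tolist())
E
```

```text
pics
clock 0.0
qpos [1.184, 0.69, -0.195, 1.566, 0.157, 0.902, -0.215]
joint_vel [0.001, -0.001, -0.001, -0.001, -0.001, 0.001, -0.0]
tau [0.0, -53.961, -1.267, -15.854, 0.009, 0.01, 0.0]
tcp_pos [254.972, -569.895, 230.461]
eef_rot [[0.913, 0.409, -0.001], [0.409, -0.913, 0.002], [-0.0, -0.002, -1.0]]
contact_force [-0.126, -0.23, -0.342]
wrist_torque [-0.036, 0.077, 0.035]
gripper_width 85.588
scene [[361.5, 0.0, 260.7], [0.0, 361.5, 191.6], [0.0, 0.0, 1.0]] [0.0403 0.     0.     0.     0.    ] [[0.843, -0.383, 0.377, 870.384], [0.537, 0.575, -0.617, -546.552], [0.019, 0.722, 0.691, 744.727], [0.0, 0.0, 0.0, 1.0]]
top [[481.0, 0.0, 252.4], [0.0, 481.0, 193.5], [0.0, 0.0, 1.0]] [-0.0766  0.      0.      0.      0.    ] [[0.028, 0.983, -0.18, 283.235], [-1.0, 0.026, -0.013, -6.359], [-0.008, 0.18, 0.984, 1463.658], [0.0, 0.0, 0.0, 1.0]]
```

View pics/scene0.png

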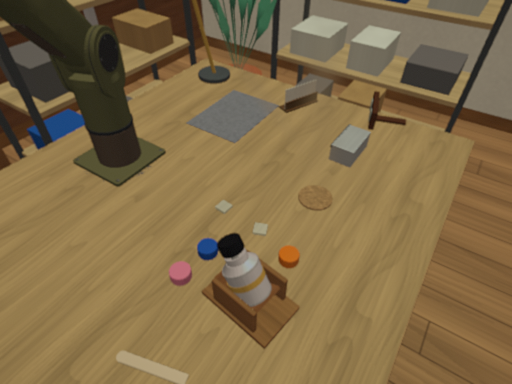

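View pics/top0.png

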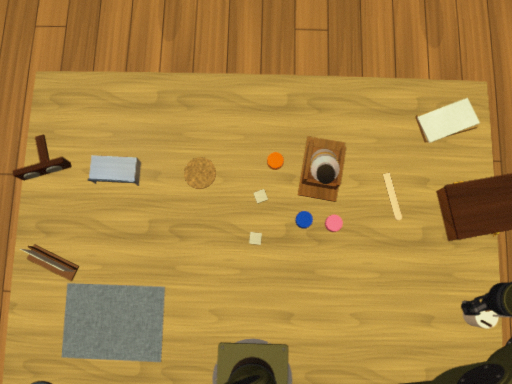

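The scene view shows the black cap at about (231,246), the coaster at (315,197), and orange, blue and pink decoy caps. In the top view the cap is at (325,174), the coaster at (200,173) and the cradle around (323,168). Next I'll measure.

```bash
cat > h.py <<'E'
import numpy as np,cv2
def load(n): return dict(np.load(n))
def ray(c,uv):
    p=cv2.undistortPoints(np.array(uv,float).reshape(-1,1,2),c["camera_matrix"],c["dist_coeffs"]).reshape(-1,2)
    d=np.c_[p[:,0],-p[:,1],-np.ones(len(p))]@c["cam_to_world"][:3,:3].T
    return c["cam_to_world"][:3,3],d/np.linalg.norm(d,axis=1)[:,None]
def plane(c,uv,z):
    o,d=ray(c,uv); return o+d*((z-o[2])/d[:,2])[:,None]
def proj(c,P):
    M=np.linalg.inv(c["cam_to_world"]); q=np.atleast_2d(P)@M[:3,:3].T+M[:3,3]
    q=q*[1,-1,-1]
    return cv2.projectPoints(q,np.zeros(3),np.zeros(3),c["camera_matrix"],c["dist_coeffs"])[0].reshape(-1,2)
def tri(c1,u1,c2,u2):
    A=np.zeros((3,3));b=np.zeros(3);L=[]
    for c,u in((c1,u1),(c2,u2)):
        o,d=ray(c,u);d=d[0];M=np.eye(3)-np.outer(d,d);A+=M;b+=M@o;L.append((o,M))
    x=np.linalg.solve(A,b); return x,[np.linalg.norm(M@(x-o)) for o,M in L]
E
python3 - <<'E'
from h import *
s=load("scene0.npz");t=load("top0.npz")
for n,c,(x,y,w,h) in(("s",s,(190,220,120,130)),("t",t,(280,120,80,120)),):
    f=c["frame"][y:y+h,x:x+w]; cv2.imwrite(f"pics/{n}crop.png",cv2.resize(f,None,fx=5 if n=="t" else 4.5,fy=5 if n=="t" else 4.5,interpolation=cv2.INTER_NEAREST))
for n,c,(x,y,w,h) in(("s",s,(200,220,60,50)),("t",t,(300,150,50,50))):
    f=c["frame"][y:y+h,x:x+w]; m=(f.max(2)<45).astype(np.uint8)
    k,l,st,ce=cv2.connectedComponentsWithStats(m); 
    for i in range(1,k):
        if st[i,4]>20: print(n,st[i]+[x,y,0,0,0],ce[i]+[x,y])
# coaster
for n,c,(x,y,w,h) in(("s",s,(290,175,50,45)),("t",t,(175,150,50,50))):
    f=c["frame"][y:y+h,x:x+w]; hsv=cv2.cvtColor(f,cv2.COLOR_BGR2HSV)
    print(n,"center",hsv[h//2,w//2],"corner",hsv[2,2]); 
    m=((hsv[...,2].astype(int))<(170 if 0 else int(hsv[h//2-3:h//2+3,w//2-3:w//2+3,2].mean()*.5+hsv[:4,:4,2].mean()*.5))).astype(np.uint8)
    m=cv2.morphologyEx(m,cv2.MORPH_OPEN,np.ones((3,3)))
    k,l,st,ce=cv2.connectedComponentsWithStats(m); i=1+st[1:,4].argmax()
    print(st[i]+[x,y,0,0,0],ce[i]+[x,y],plane(c,ce[i]+[x,y],8))
E
```

```text
s [218 234  25  24 438] [230.24200913 245.23972603]
t [318 171  16  13 142] [325.54929577 177.08450704]
s center [ 18 135 132] corner [ 20 123 155]
[298 185  35  26 626] [314.97603834 198.22204473] [[614.66415288 174.92067118   8.        ]]
t center [ 19 172 182] corner [ 21 157 197]
[184 157  36  32 688] [200.24273256 172.9244186 ] [[610.10854187 176.36561625   8.        ]]
```

View pics/scrop.png

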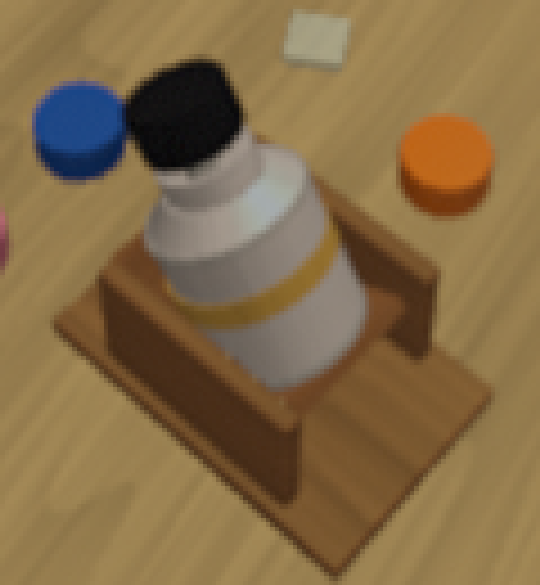

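View pics/tcrop.png

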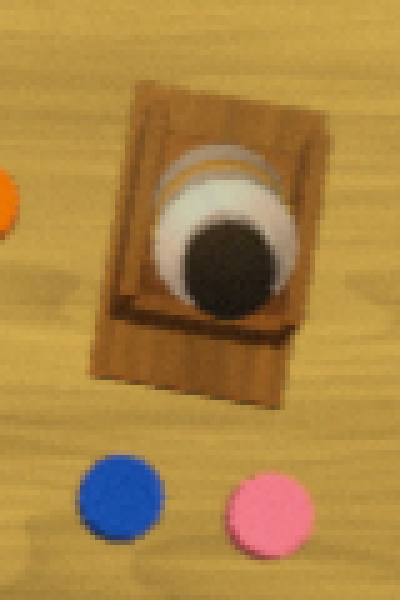

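The crops show the cap as a full black disc in the top view, about (325.8,173.6). The cradle base corners are at about (307,136.4), (345.6,142.4), (336,201.4) and (298,195.4). From these I'll work out the yaw and the cap position.

```bash
python3 - <<'E'
from h import *
s=load("scene0.npz");t=load("top0.npz")
C=np.array([(307,136.4),(345.6,142.4),(336,201.4),(298,195.4)])  # back-left(y+), back-right, front-right, front-left
S=np.array([(190+490/4.5,220+393/4.5),(190+336/4.5,220+575/4.5),(190+55/4.5,220+325/4.5)])
for z in(0,8,12,16):
    P=plane(t,C,z); 
    print(z,P[:,:2].round(1).tolist(),"len",np.linalg.norm(P[0]-P[3]).round(1),np.linalg.norm(P[1]-P[2]).round(1),"w",np.linalg.norm(P[0]-P[1]).round(1),np.linalg.norm(P[3]-P[2]).round(1))
    d=(P[0]+P[1]-P[2]-P[3])/2; w=P[0]-P[1]+P[3]-P[2]
    print("  yaw",np.degrees(np.arctan2(d[1],d[0])).round(2),np.degrees(np.arctan2(-w[0],w[1])).round(2))
    f=(P[2]+P[3])/2; print("  origin",(P.mean(0)-45*d/np.linalg.norm(d)).round(1))
    print("  scene",plane(s,S,z)[:,:2].round(1).tolist())
for n,c,(x,y,w,h) in(("s",s,(200,220,60,50)),("t",t,(300,150,50,50))):
    f=c["frame"][y:y+h,x:x+w]; hsv=cv2.cvtColor(f,cv2.COLOR_BGR2HSV)
    for th in(60,75,90):
        m=(f.max(2)<th).astype(np.uint8)
        k,l,st,ce=cv2.connectedComponentsWithStats(m); i=1+st[1:,4].argmax()
        print(n,th,st[i]+[x,y,0,0,0],ce[i]+[x,y])
# lookalikes on the bench for height calibration
for nm,lo,hi in(("blue",(105,150,40),(125,255,255)),("orange",(5,200,150),(14,255,255)),("pink",(165,80,100),(179,255,255))):
    q=[]
    for c in(s,t):
        hsv=cv2.cvtColor(c["frame"],cv2.COLOR_BGR2HSV); m=cv2.inRange(hsv,lo,hi); m[:130]=0; m[330:]=0; m[:,:150]=0;m[:,400:]=0
        k,l,st,ce=cv2.connectedComponentsWithStats(m); i=1+st[1:,4].argmax(); q.append(ce[i]); print(nm,st[i])
    print(nm,tri(s,q[0],t,q[1]))
E
```

```text
0 [[739.2, -155.0], [722.9, -277.4], [532.9, -246.0], [548.6, -128.4]] len 192.4 192.5 w 123.4 118.7
  yaw -8.66 -7.6
  origin [ 591.4 -194.9    0. ]
  scene [[735.8, -149.7], [719.0, -266.8], [531.9, -237.9]]
8 [[736.7, -154.2], [720.5, -275.9], [531.5, -244.7], [547.2, -127.7]] len 191.3 191.5 w 122.7 118.0
  yaw -8.66 -7.6
  origin [ 589.5 -193.9    8. ]
  scene [[737.3, -153.9], [720.6, -269.8], [535.5, -241.2]]
12 [[735.4, -153.8], [719.3, -275.2], [530.9, -244.1], [546.5, -127.4]] len 190.8 190.9 w 122.4 117.7
  yaw -8.66 -7.6
  origin [ 588.5 -193.3   12. ]
  scene [[738.0, -156.1], [721.5, -271.3], [537.4, -242.8]]
16 [[734.2, -153.4], [718.1, -274.4], [530.2, -243.4], [545.7, -127.1]] len 190.3 190.4 w 122.1 117.4
  yaw -8.66 -7.6
  origin [ 587.5 -192.8   16. ]
  scene [[738.7, -158.2], [722.3, -272.8], [539.2, -244.5]]
s 60 [218 234  26  24 465] [230.25806452 245.39139785]
s 75 [217 233  27  25 481] [230.12681913 245.45738046]
s 90 [200 233  44  27 600] [226.75166667 246.88333333]
t 60 [317 165  18  19 249] [325.51004016 174.2248996 ]
t 75 [317 165  18  19 273] [325.41391941 174.01465201]
t 90 [302 165  37  24 406] [323.52955665 177.091133  ]
blue [198 239  20  20 325]
blue [296 211  16  17 203]
blue (array([ 473.21219128, -144.06609312,   17.73174998]), [np.float64(0.5047556680113384), np.float64(0.5047556680113916)])
orange [279 246  20  17 249]
orange [267 161  16   8  33]
orange (array([644.37597361, -49.9851788 ,  14.56133815]), [np.float64(7.255795424813662), np.float64(7.2557954248135506)])
pink [169 262  22  23 397]
pink [326 215  16  16 203]
pink (array([ 464.34597129, -234.41880815,   17.74840166]), [np.float64(0.3885520134214317), np.float64(0.3885520134215258)])
```

```bash
python3 - <<'E'
from h import *
s=load("scene0.npz");t=load("top0.npz")
x,e=tri(s,(230.2,245.4),t,(325.45,174.1)); print("cap centre",x.round(1),e)
y=np.radians(-8.4); X=np.array([np.cos(y),np.sin(y),0]); z=-np.sin(np.pi/6)*X+np.array([0,0,np.cos(np.pi/6)])
O=x-14*z; print("z",z.round(4),"can origin",O.round(1))
# consistency: project predicted cap silhouette and compare bbox
def cyl(O):
    Y=np.cross(z,X); Y/=np.linalg.norm(Y); X2=np.cross(Y,z); a=np.linspace(0,2*np.pi,60)
    return np.vstack([O+h*z+25*(np.cos(a)[:,None]*X2+np.sin(a)[:,None]*Y) for h in(0,28)])
for OO in(O,np.array([O[0],O[1],145.])):
  for n,c in(("s",s),("t",t)):
    p=proj(c,cyl(OO)); h=cv2.convexHull(p.astype(np.float32)); m=cv2.moments(h); print(n,p.min(0).round(1),p.max(0).round(1),"area",round(m["m00"]),"c",round(m["m10"]/m["m00"],2),round(m["m01"]/m["m00"],2))
# lenses, coaster rim
E
```

```text
cap centre [ 582.9 -190.5  157.6] [np.float64(0.8181641773265362), np.float64(0.8181641773267246)]
z [-0.4946  0.073   0.866 ] can origin [ 589.8 -191.6  145.5]
s [215.6 232.6] [243.8 258.9] area 531 c 229.83 245.72
t [316.1 163.9] [334.6 184. ] area 298 c 325.28 173.95
s [215.6 232.7] [243.8 259. ] area 530 c 229.84 245.87
t [316.1 163.9] [334.6 184. ] area 297 c 325.26 173.99
```

Both estimates agree with the stated sizes. The cap's centre is at about (583,-190,157.5), so the can's origin is at z = 145.5 against 145 given. The yaw is about -8.4° and the coaster is at about (612,175). The jog can't tilt the tool directly, so I'll start moving and watch how the tool's orientation behaves.

Call:
jog_arm:
  motion:
    - [0, [40, -5, 0], 0]
    - [0, [40, -5, 0], 0]
    - [0, [40, -5, 0], 0]
    - [0, [40, -5, 0], 0]
    - [0, [40, -5, 0], 0]
    - [0, [40, -5, 0], 0]
    - [0, [40, -5, 0], 0]
    - [0, [40, -5, 0], 0]

```text
clock: 0.77
tcp_pos: [525.6, -409.3, 223.1]
eef_rot: [[0.924, 0.383, -0.018], [0.383, -0.924, 0.0], [-0.016, -0.007, -1.0]]
contact_force: [0.8, -0.4, -0.6]
gripper_width: 85.3
```

Call:
jog_arm:
  motion:
    - [0, [40, -8, 0], 4]
    - [0, [40, -6, 0], 4]
    - [0, [40, -3, 0], 4]
    - [0, [40, 0, 0], 4]
    - [0, [40, 3, 0], 4]
    - [0, [40, 3, 0], 4]
    - [0, [40, 3, 0], 4]
    - [0, [40, 3, 0], 4]

```text
clock: 1.43
tcp_pos: [798.2, -339.7, 214.8]
eef_rot: [[0.995, -0.102, -0.018], [-0.102, -0.995, 0.012], [-0.019, -0.01, -1.0]]
contact_force: [1.7, -2.1, 0.1]
gripper_width: 85.4
```

```bash
python3 - <<'E'
from bench import robot
import numpy as np
o=robot.get_obs()
for k in("clock","qpos","joint_vel","tcp_pos","eef_rot"): print(k,np.round(o[k],3).tolist())
E
```

```text
clock 1.433
qpos [0.344, 1.219, 0.055, 0.336, -0.056, 1.609, -1.311]
joint_vel [-0.061, 0.91, 0.592, -2.206, -0.557, 1.261, -0.415]
tcp_pos [798.224, -339.744, 214.766]
eef_rot [[0.995, -0.102, -0.018], [-0.102, -0.995, 0.012], [-0.019, -0.01, -1.0]]
```

Call:
jog_arm:
  motion:
    - [0, [40, -10, 0], 0]
    - [0, [40, -10, 0], 0]
    - [0, [40, -10, 0], 0]
    - [0, [40, -10, 0], 0]
    - [0, [40, -10, 0], 0]
    - [0, [40, -10, 0], 0]
    - [0, [40, -10, 0], 0]
    - [0, [40, -10, 0], 0]

```text
clock: 2.1
tcp_pos: [914.4, -232.3, 165.1]
eef_rot: [[0.984, -0.111, 0.138], [-0.107, -0.994, -0.038], [0.141, 0.023, -0.99]]
contact_force: [0.7, 0.4, -0.5]
gripper_width: 85.4
```

```bash
python3 - <<'E'
from bench import robot
import numpy as np
o=robot.get_obs()
for k in("clock","qpos","joint_vel","tcp_pos","eef_rot"): print(k,np.round(o[k],3).tolist())
E
```

```text
clock 2.1
qpos [0.166, 1.402, 0.974, 0.136, -0.96, 1.519, -1.402]
joint_vel [-0.219, 0.061, 0.344, 0.001, -0.316, -0.331, -0.193]
tcp_pos [914.425, -232.298, 165.082]
eef_rot [[0.984, -0.111, 0.138], [-0.107, -0.994, -0.038], [0.141, 0.023, -0.99]]
```

The outward stretch does tilt the tool toward the neck's lean (8° so far), so I'll keep going.

Call:
jog_arm:
  motion:
    - [0, [40, 5, -12], 0]
    - [0, [40, 5, -12], 0]
    - [0, [40, 5, -12], 0]
    - [0, [40, 5, -12], 0]
    - [0, [40, 5, -12], 0]
    - [0, [40, 5, -12], 0]
    - [0, [40, 5, -12], 0]
    - [0, [40, 5, -12], 0]

```text
clock: 2.77
tcp_pos: [964.3, -241.9, 285.0]
eef_rot: [[0.929, -0.12, 0.351], [-0.093, -0.991, -0.092], [0.359, 0.052, -0.932]]
contact_force: [0.3, 0.4, 0.2]
gripper_width: 85.9
```

```bash
cat > st.py <<'E'
from bench import robot
import numpy as np
o=robot.get_obs()
for k in("clock","qpos","tcp_pos","eef_rot","contact_force","gripper_width"): print(k,np.round(o[k],3).tolist())
R=np.array(o["eef_rot"]); z=np.array([-.4946,.073,.866])
print("tilt deg",np.degrees(np.arccos(-R[2,2])).round(1),"to can axis",np.degrees(np.arccos(-R[:,2]@z)).round(1),"tilt dir",np.degrees(np.arctan2(R[1,2],R[0,2])).round(0))
E
python3 st.py
```

```text
clock 2.767
qpos [0.161, 1.291, 1.019, 0.136, -0.999, 1.407, -1.403]
tcp_pos [964.342, -241.856, 284.991]
eef_rot [[0.929, -0.12, 0.351], [-0.093, -0.991, -0.092], [0.359, 0.052, -0.932]]
contact_force [0.348, 0.43, 0.222]
gripper_width 85.853
tilt deg 21.3 to can axis 9.1 tilt dir -15.0
```

Call:
jog_arm:
  motion:
    - [0, [40, -4, -14], 0]
    - [0, [40, -6, -14], 0]
    - [0, [40, -8, -14], 0]
    - [0, [40, -8, -14], 0]
    - [0, [40, -8, -14], 0]
    - [0, [-20, 0, -12], 0]
    - [0, [-34, 0, -20], 0]
    - [0, [-34, 0, -20], 0]

```text
clock: 3.43
tcp_pos: [942.7, -181.2, 399.0]
eef_rot: [[0.864, -0.119, 0.489], [-0.071, -0.991, -0.116], [0.498, 0.065, -0.865]]
contact_force: [1.7, 0.2, 1.3]
gripper_width: 85.3
```

```bash
python3 st.py
```

```text
clock 3.433
qpos [-0.103, 1.045, 1.043, 0.691, -0.987, 1.171, -1.169]
tcp_pos [942.737, -181.25, 398.97]
eef_rot [[0.864, -0.119, 0.489], [-0.071, -0.991, -0.116], [0.498, 0.065, -0.865]]
contact_force [1.689, 0.204, 1.289]
gripper_width 85.306
tilt deg 30.1 to can axis 2.5 tilt dir -13.0
```

The tool is now tilted 30.1° and within 2.5° of the neck's axis, so a true axial push and turn is possible. I'll compute the approach.

```bash
cat > go.py <<'E'
import sys
from bench import robot
import numpy as np
O=np.array([589.9,-191.8,145.2]); z=np.array([-.4946,.073,.866])
o=robot.get_obs(); R=np.array(o["eef_rot"]); p=np.array(o["tcp_pos"])
def to(T,name=""):
    d=R.T@(np.array(T)-p); print(name,"dist",np.linalg.norm(d).round(1),"tool shift",d.round(1))
def axis():
    c=(p-O)@z; off=p-O-c*z; print("coord",c.round(1),"off-axis (tool)",(R.T@off).round(1),"q",np.round(o["qpos"],2),"F",np.round(o["contact_force"],1),"w",round(float(o["gripper_width"]),1),
     "z err in tool (rad x,y)",(R.T@(-z)).round(3)[:2],"clk",round(float(o["clock"]),2),"Fax",round(float(np.dot(o["contact_force"],z)),1))
axis()
for c in map(float,sys.argv[1:]): to(O+c*z,f"c{c}")
E
python3 go.py 100 60
```

```text
coord 46.0 off-axis (tool) [430.6 -37.7  -2.3] q [-0.1   1.05  1.04  0.69 -0.99  1.17 -1.17] F [1.7 0.2 1.3] w 85.3 z err in tool (rad x,y) [ 0.002 -0.043] clk 3.43 Fax 0.3
c100.0 dist 435.7 tool shift [-430.7   40.   -51.6]
c60.0 dist 432.5 tool shift [-430.7   38.3  -11.6]
```

Call:
jog_arm:
  motion:
    - [0, [-40, 4, -7], 0]
    - [0, [-40, 4, -7], 0]
    - [0, [-40, 4, -7], 0]
    - [0, [-40, 4, -7], 0]
    - [0, [-40, 4, -7], 0]
    - [0, [-40, 4, -5], 0]
    - [0, [-40, 4, -5], 0]
    - [0, [-40, 4, -5], 0]

```text
clock: 4.1
tcp_pos: [649.9, -166.9, 296.2]
eef_rot: [[0.857, -0.091, 0.508], [-0.041, -0.993, -0.11], [0.514, 0.074, -0.854]]
contact_force: [1.0, -2.1, -1.8]
gripper_width: 85.4
```

```bash
python3 go.py 100 60;python3 st.py|grep -E "tilt|eef"
```

```text
coord 102.9 off-axis (tool) [126.1 -22.9   1.5] q [-0.11  0.54  0.44  1.94 -0.99  0.26 -0.51] F [ 1.  -2.1 -1.8] w 85.4 z err in tool (rad x,y) [-0.019 -0.036] clk 4.1 Fax -2.2
c100.0 dist 128.2 tool shift [-126.2   22.8    1.3]
c60.0 dist 135.1 tool shift [-126.9   21.3   41.3]
eef_rot [[0.857, -0.091, 0.508], [-0.041, -0.993, -0.11], [0.514, 0.074, -0.854]]
tilt deg 31.3 to can axis 2.4 tilt dir -12.0
```

Call:
jog_arm:
  motion:
    - [0, [-30, 5, 0], 0]
    - [0, [-30, 5, 0], 0]
    - [0, [-30, 5, 0], 0]
    - [0, [-26, 5, 2], 0]
    - [0, [-10, 2, 6], 0]
    - [0, [0, 0, 10], 0]
    - [0, [0, 0, 6], 0]
    - [0, [0, 0, 0], 0]

```text
clock: 4.77
tcp_pos: [556.6, -181.6, 249.7]
eef_rot: [[0.884, -0.07, 0.463], [-0.039, -0.996, -0.075], [0.466, 0.048, -0.883]]
contact_force: [-1.3, 0.6, -0.2]
gripper_width: 85.4
```

```bash
python3 go.py 60 -2;python3 st.py|grep -E "tilt|eef"
```

```text
coord 107.7 off-axis (tool) [22.8 -3.1 -0.8] q [ 0.28  0.48 -0.02  2.15 -1.    0.04 -0.38] F [-1.3  0.6 -0.2] w 85.4 z err in tool (rad x,y) [ 0.036 -0.004] clk 4.77 Fax 0.5
c60.0 dist 53.0 tool shift [-21.1   3.   48.5]
c-2.0 dist 112.1 tool shift [-18.9   2.8 110.5]
eef_rot [[0.884, -0.07, 0.463], [-0.039, -0.996, -0.075], [0.466, 0.048, -0.883]]
tilt deg 28.0 to can axis 2.1 tilt dir -9.0
```

```bash
cat > kin.py <<'E'
import numpy as np
from scipy.spatial.transform import Rotation as Ro
from scipy.optimize import least_squares
D=[([1.184,.69,-.195,1.566,.157,.902,-.215],[254.97,-569.9,230.46],[[0.913,0.409,-0.001],[0.409,-0.913,0.002],[0,-.002,-1]]),
([0.344,1.219,0.055,0.336,-0.056,1.609,-1.311],[798.22,-339.74,214.77],[[0.995,-0.102,-0.018],[-0.102,-0.995,0.012],[-0.019,-0.01,-1.0]]),
([0.166,1.402,0.974,0.136,-0.96,1.519,-1.402],[914.425,-232.298,165.082],[[0.984,-0.111,0.138],[-0.107,-0.994,-0.038],[0.141,0.023,-0.99]]),
([-0.103,1.045,1.043,0.691,-0.987,1.171,-1.169],[942.737,-181.25,398.97],[[0.864,-0.119,0.489],[-0.071,-0.991,-0.116],[0.498,0.065,-0.865]]),
([-0.11,.54,.44,1.94,-.99,.26,-.51],[649.9,-166.9,296.2],[[0.857,-0.091,0.508],[-0.041,-0.993,-0.11],[0.514,0.074,-0.854]]),
([.28,.48,-.02,2.15,-1,.04,-.38],[556.6,-181.6,249.7],[[0.884,-0.07,0.463],[-0.039,-0.996,-0.075],[0.466,0.048,-0.883]])]
def fk(q,P,s):
    h,a1,U,a2,f,a3,L,off=P
    R=Ro.from_euler('z',s[0]*q[0]); p=np.array([0,0,h])+R.apply([a1,0,0])
    R=R*Ro.from_euler('y',q[1]); R=R*Ro.from_euler('z',s[1]*q[2]); p=p+R.apply([a2,0,U])
    R=R*Ro.from_euler('y',q[3]); R=R*Ro.from_euler('z',s[2]*q[4]); p=p+R.apply([a3,0,f])
    R=R*Ro.from_euler('y',q[5]); R=R*Ro.from_euler('z',s[3]*q[6]+off); p=p+R.apply([0,0,L])
    return p,R.as_matrix()
def res(P,s):
    r=[]
    for q,p,M in D:
        a,B=fk(q,P,s); r+=list(a-p)+list(200*(B-np.array(M)).ravel())
    return r
if __name__=="__main__":
    import itertools
    best=None
    for s in itertools.product((1,-1),repeat=4):
      for off in(0,1.57,3.14,-1.57):
        k=least_squares(res,[340,0,400,0,400,0,250,off],args=(s,))
        if best is None or k.cost<best[0]: best=(k.cost,s,k.x,k.fun)
    print(best[0],best[1],best[2].round(3)); print(np.round(best[3].reshape(6,12)[:,:3],1))
E
python3 kin.py
```

```text
3170.530353092906 (-1, -1, -1, -1) [333.758 -55.427 593.417  22.383 361.09  -30.941 335.627   1.571]
[[ 56.7  14.6  11.5]
 [ 11.6  42.9   3.8]
 [ -4.   15.  -12.4]
 [ -2.8   1.7   2.6]
 [  1.9   2.2  -2.7]
 [  7.6  16.7  -2.6]]
```

```bash
cat >> kin.py <<'E'
def fk2(q,P,s=(-1,-1,-1,-1)):
    o=P[:15].reshape(5,3)
    R=Ro.from_euler('z',s[0]*q[0]+P[16]); p=o[0]*[0,0,1]+R.apply(o[1]*[1,1,0])
    R=R*Ro.from_euler('y',q[1]); R=R*Ro.from_euler('z',s[1]*q[2]); p=p+R.apply(o[2])
    R=R*Ro.from_euler('y',q[3]); R=R*Ro.from_euler('z',s[2]*q[4]); p=p+R.apply(o[3])
    R=R*Ro.from_euler('y',q[5]); p=p+R.apply(o[4]); R=R*Ro.from_euler('z',s[3]*q[6]+P[15])
    return p,R.as_matrix()
E
python3 - <<'E'
from kin import *
import itertools
best=None
def res2(P,s):
    r=[]
    for q,p,M in D:
        a,B=fk2(q,P,s); r+=list(a-p)+list(300*(B-np.array(M)).ravel())
    return np.array(r+list(P[:15]*0.005))
for s in itertools.product((1,-1),repeat=4):
  for off in(0,1.57,3.14,-1.57):
    P0=np.zeros(17);P0[2]=340;P0[8]=400;P0[11]=400;P0[14]=250;P0[15]=off
    k=least_squares(res2,P0,args=(s,))
    if best is None or k.cost<best[0]: best=(k.cost,s,k.x,k.fun)
print(best[0],best[1],best[2].round(2)); print(best[3][:72].reshape(6,12).round(1))
np.savez("kin.npz",P=best[2],s=best[1])
E
```

```text
27.696920723030615 (-1, -1, -1, -1) [  0.     0.   344.51  -7.63 -18.68  -0.     1.95 -29.11 572.04  -2.35
  -0.78 348.14   4.41  -0.78 335.47   1.58   0.  ]
[[-0.   0.1  0.7 -0.1 -0.2  0.3 -0.2  0.1 -0.2  0.2  0.3  0. ]
 [-0.   0.2 -0.7 -0.1 -0.1 -0.3 -0.   0.1 -0.1 -0.3  0.1  0.1]
 [-0.1  0.1 -0.3  0.1 -0.2 -0.1 -0.1  0.2 -0.  -0.  -0.1  0.1]
 [ 0.1 -0.1  1.5 -0.  -0.   0.1 -0.4  0.   0.7  0.1 -0.7  0.1]
 [ 0.7  1.  -1.9  0.2  2.  -0.2  2.7 -0.1 -0.2 -0.2  1.4 -0.2]
 [-0.8 -0.9  0.8 -0.7 -2.2  0.7 -1.9  0.1 -1.4  1.1  0.3  0.5]]
```

```bash
cat > ik.py <<'E'
from kin import fk2,Ro,least_squares
import numpy as np
K=np.load("kin.npz");P=K["P"];s=K["s"]
lo=np.array([-3.01,-.46,-1.47,.13,-1,.04,-2.66]);hi=np.array([3.01,2.08,1.51,2.56,4.14,2.09,2.66])
O=np.array([589.9,-191.8,145.2]); zc=np.array([-.4946,.073,.866])
def toolR(phi,z=-zc):  # phi: world CCW turn of x from X (deg)
    X=np.array([1,0,0.])*np.cos(0)+0; X=X-z*(X@z);X/=np.linalg.norm(X); Y=np.cross(z,X)
    R=np.c_[X,Y,z]; return R@Ro.from_euler('z',-phi,degrees=True).as_matrix()
def ik(T,R,q0):
    def f(q):
        p,B=fk2(q,P,s); return np.r_[p-T,300*(B-R).ravel()]
    k=least_squares(f,np.clip(q0,lo+1e-3,hi-1e-3),bounds=(lo,hi)); p,B=fk2(k.x,P,s)
    return k.x,np.linalg.norm(p-T),np.degrees(np.arccos(np.clip((np.trace(B.T@R)-1)/2,-1,1)))
E
python3 - <<'E'
from ik import *
q0=np.array([.28,.48,-.02,2.15,-1,.04,-.38])
for phi in(-10,0,20,40,60,80):
  for c in(100,60,28,-2):
    q,e,a=ik(O+c*zc,toolR(phi),q0); print(phi,c,q.round(2),round(e,1),round(a,1))
print("free")
rng=np.random.default_rng(0)
for c in(40,-2):
  S=[]
  for i in range(60):
    q,e,a=ik(O+c*zc,toolR(0),rng.uniform(lo,hi))
    if e<1 and a<.5: S.append(q)
  S=np.array(S); print(c,len(S)); 
  for q in S[np.argsort(S[:,4])][::4]: print(q.round(2))
E
```

```text
-10 100 [ 0.36  0.49 -0.09  2.16 -1.    0.04 -0.44] 13.9 2.5
-10 60 [ 0.35  0.56 -0.08  2.1  -1.    0.04 -0.43] 20.6 3.9
-10 28 [ 0.35  0.63 -0.08  2.06 -1.    0.04 -0.43] 25.0 4.8
-10 -2 [ 0.34  0.68 -0.08  2.01 -1.    0.04 -0.43] 28.4 5.6
0 100 [ 0.36  0.49 -0.09  2.16 -1.    0.04 -0.26] 13.9 2.5
0 60 [ 0.35  0.56 -0.08  2.1  -1.    0.04 -0.26] 20.6 3.9
0 28 [ 0.35  0.63 -0.08  2.06 -1.    0.04 -0.26] 25.0 4.8
0 -2 [ 0.34  0.68 -0.08  2.01 -1.    0.04 -0.26] 28.4 5.6
20 100 [ 0.36  0.49 -0.09  2.16 -1.    0.04  0.09] 13.9 2.5
20 60 [ 0.35  0.56 -0.08  2.1  -1.    0.04  0.09] 20.6 3.9
20 28 [ 0.35  0.63 -0.08  2.06 -1.    0.04  0.09] 25.0 4.8
20 -2 [ 0.34  0.68 -0.08  2.01 -1.    0.04  0.09] 28.4 5.6
40 100 [ 0.36  0.49 -0.09  2.16 -1.    0.04  0.44] 13.9 2.5
40 60 [ 0.35  0.56 -0.08  2.1  -1.    0.04  0.44] 20.6 3.9
40 28 [ 0.35  0.63 -0.08  2.06 -1.    0.04  0.44] 25.0 4.8
40 -2 [ 0.34  0.68 -0.08  2.01 -1.    0.04  0.44] 28.4 5.6
60 100 [ 0.36  0.49 -0.09  2.16 -1.    0.04  0.79] 13.9 2.5
60 60 [ 0.35  0.56 -0.08  2.1  -1.    0.04  0.79] 20.6 3.9
60 28 [ 0.35  0.63 -0.08  2.06 -1.    0.04  0.79] 25.0 4.8
60 -2 [ 0.34  0.68 -0.08  2.01 -1.    0.04  0.79] 28.4 5.6
80 100 [ 0.36  0.49 -0.09  2.16 -1.    0.04  1.14] 13.9 2.5
80 60 [ 0.35  0.56 -0.08  2.1  -1.    0.04  1.14] 20.6 3.9
80 28 [ 0.35  0.63 -0.08  2.06 -1.    0.04  1.14] 25.0 4.8
80 -2 [ 0.34  0.68 -0.08  2.01 -1.    0.04  1.14] 28.4 5.6
free
40 0Traceback (most recent call last):
  File "<stdin>", line 14, in <module>
IndexError: too many indices for array: array is 1-dimensional, but 2 were indexed
```

```bash
python3 - <<'E'
from ik import *
rng=np.random.default_rng(0)
for c in(100,-2):
  S=[]
  for i in range(150):
    q,e,a=ik(O+c*zc,toolR(0),rng.uniform(lo,hi)); S.append(np.r_[e+5*a,e,a,q])
  S=np.array(S); S=S[np.argsort(S[:,0])]; print(c); print(S[:24:2].round(2))
E
```

```text
100
[[ 2.65  0.    0.53  0.53  0.52 -0.35  2.24  2.37  0.16  2.66]
 [ 2.65  0.    0.53  0.12  0.53  0.26  2.25  4.12  0.25  0.89]
 [ 2.65  0.    0.53  0.52  0.52 -0.35  2.24  2.37  0.16  2.65]
 [ 2.65  0.    0.53  0.53  0.52 -0.35  2.24  2.37  0.16  2.66]
 [ 2.65  0.    0.53  0.53  0.52 -0.35  2.24  2.36  0.16  2.66]
 [ 2.65  0.    0.53  0.53  0.52 -0.35  2.24  2.37  0.16  2.66]
 [ 2.65  0.    0.53  0.44  0.51 -0.21  2.24  2.83  0.13  2.19]
 [ 2.65  0.    0.53  0.27  0.51  0.03  2.25  3.75  0.16  1.27]
 [ 2.65  0.    0.53  0.22  0.51  0.11  2.25  3.91  0.19  1.11]
 [ 2.65  0.    0.53  0.53  0.52 -0.35  2.24  2.37  0.16  2.66]
 [ 2.65  0.    0.53  0.52  0.52 -0.34  2.24  2.39  0.16  2.63]
 [ 2.65  0.    0.53  0.11  0.53  0.28  2.25  4.14  0.26  0.87]]
-2
[[ 2.65  0.    0.53  0.56  0.75 -0.46  2.17  2.41  0.35  2.66]
 [ 2.65  0.    0.53 -0.03  0.8   0.52  2.2   4.04  0.54  0.89]
 [ 2.65  0.    0.53 -0.03  0.8   0.51  2.2   4.04  0.53  0.9 ]
 [ 2.65  0.    0.53  0.43  0.73 -0.24  2.18  2.82  0.29  2.22]
 [ 2.65  0.    0.53  0.45  0.73 -0.28  2.18  2.74  0.3   2.3 ]
 [ 2.65  0.    0.53 -0.11  0.86  0.68  2.2   4.14  0.65  0.77]
 [ 2.65  0.    0.53  0.56  0.75 -0.46  2.17  2.42  0.35  2.65]
 [ 2.65  0.    0.53  0.08  0.76  0.32  2.19  3.86  0.42  1.1 ]
 [ 2.65  0.    0.53  0.02  0.78  0.43  2.19  3.97  0.48  0.98]
 [ 2.65  0.    0.53  0.5   0.74 -0.36  2.18  2.58  0.32  2.47]
 [ 2.65  0.    0.53  0.23  0.73  0.08  2.19  3.53  0.32  1.47]
 [ 2.65  0.    0.53 -0.05  0.82  0.56  2.2   4.07  0.56  0.86]]
```

The wrist is at its q5/q6 limits. My fitted kinematics show the grasp needs the other wrist branch (q5 ≈ 2.4–4). Near q6 ≈ 0 a turn about the tool's z feeds into q5, so I'll turn here above the cap.

Call:
jog_arm:
  motion:
    - [0, [-3, 0, 0], -7]
    - [0, [-3, 0, 0], -7]
    - [0, [-2, 0, 0], -7]
    - [0, [-2, 0, 0], -7]
    - [0, [-2, 0, 0], -7]
    - [0, [-2, 1, 0], -7]
    - [0, [-1, 1, 0], -7]
    - [0, [-1, 1, 0], -7]

```text
clock: 5.43
tcp_pos: [562.9, -182.8, 249.4]
eef_rot: [[0.53, 0.708, 0.467], [0.82, -0.568, -0.07], [0.216, 0.42, -0.881]]
contact_force: [0.3, 0.4, 0.1]
gripper_width: 85.1
```

```bash
python3 go.py 60;python3 st.py|grep -E "tilt|eef"
```

```text
coord 104.2 off-axis (tool) [17.1 22.5 -0.9] q [ 0.3   0.49 -0.04  2.14 -0.89  0.04  0.52] F [0.3 0.4 0.1] w 85.1 z err in tool (rad x,y) [0.016 0.028] clk 5.43 Fax -0.0
c60.0 dist 52.5 tool shift [-16.4 -21.3  45.1]
eef_rot [[0.53, 0.708, 0.467], [0.82, -0.568, -0.07], [0.216, 0.42, -0.881]]
tilt deg 28.2 to can axis 1.9 tilt dir -9.0
```

```bash
cat > sim.py <<'E'
from ik import *
from bench import robot
def step(q,T,R,w=300):
    # local damped solve from q, like a controller would
    def f(x):
        p,B=fk2(x,P,s); return np.r_[p-T,w*(B-R).ravel(),2*(x-q)]
    k=least_squares(f,np.clip(q,lo+1e-4,hi-1e-4),bounds=(lo,hi)); return k.x
def run(q,moves,w=300,verbose=True):
    # moves: list of (world shift, turn deg)
    for d,t in moves:
        p,B=fk2(q,P,s); q=step(q,p+np.array(d),B@Ro.from_euler('z',t,degrees=True).as_matrix(),w)
    p,B=fk2(q,P,s); 
    if verbose: print(q.round(2),p.round(0),"z",B[:,2].round(2),"axis err",np.degrees(np.arccos(-B[:,2]@zc)).round(1))
    return q
E
python3 - <<'E'
from sim import *
q0=np.array(robot.get_obs()["qpos"])
for w in(300,1000):
 for sg in(1,-1):
  for out in(60,20):
   print("w",w,"side",sg,"out",out)
   q=run(q0,[((out/2,0,0),0)]*2,w)
   q=run(q,[((0,40*sg,0),0)]*5,w)
   q=run(q,[((-40,0,0),0)]*4,w)
   q=run(q,[((0,-40*sg,0),0)]*5,w)
   q=run(q,[((40,0,0),0)]*2,w)
E
```

```text
w 300 side 1 out 60
[ 0.14  0.56  0.15  1.99 -0.86  0.16  0.45] [ 622. -181.  248.] z [ 0.47 -0.07 -0.88] axis err 1.9
[-0.48  0.57  0.46  2.07 -0.95  0.13  0.16] [622.  19. 248.] z [ 0.47 -0.07 -0.88] axis err 1.9
[-0.66  0.38  0.53  2.38 -1.    0.04  0.17] [470.  21. 266.] z [ 0.42 -0.07 -0.91] axis err 5.0
[ 0.24  0.37  0.09  2.28 -0.92  0.12  0.59] [ 470. -178.  268.] z [ 0.41 -0.07 -0.91] axis err 5.3
[ 0.05  0.46  0.3   2.1  -0.85  0.24  0.46] [ 550. -178.  268.] z [ 0.41 -0.07 -0.91] axis err 5.3
w 300 side 1 out 20
[ 0.24  0.51  0.03  2.09 -0.89  0.08  0.51] [ 582. -181.  248.] z [ 0.47 -0.07 -0.88] axis err 1.9
[-0.47  0.51  0.4   2.16 -1.    0.06  0.2 ] [583.  19. 250.] z [ 0.46 -0.07 -0.88] axis err 2.2
[-0.76  0.33  0.62  2.45 -1.    0.04  0.16] [431.  22. 271.] z [ 0.4  -0.07 -0.91] axis err 5.8
[ 0.26  0.31  0.1   2.34 -0.94  0.12  0.64] [ 432. -178.  274.] z [ 0.4  -0.07 -0.91] axis err 6.1
[ 0.06  0.41  0.31  2.17 -0.85  0.23  0.49] [ 512. -178.  274.] z [ 0.4  -0.07 -0.91] axis err 6.1
w 300 side -1 out 60
[ 0.14  0.56  0.15  1.99 -0.86  0.16  0.45] [ 622. -181.  248
[... 2303 characters left out ...]
0.17  2.29 -1.    0.04  0.71] [ 470. -190.  275.] z [ 0.46 -0.06 -0.88] axis err 2.3
[ 0.21  0.44  0.13  2.12 -0.92  0.17  0.57] [ 550. -190.  275.] z [ 0.46 -0.06 -0.88] axis err 2.3
w 1000 side -1 out 20
[ 0.24  0.51  0.03  2.09 -0.89  0.08  0.51] [ 582. -181.  248.] z [ 0.47 -0.07 -0.88] axis err 1.9
[ 0.59  0.63  0.05  1.8  -0.77  0.36  0.67] [ 582. -381.  248.] z [ 0.47 -0.07 -0.88] axis err 1.9
[ 1.01  0.51 -0.26  2.1  -0.85  0.22  0.98] [ 422. -381.  248.] z [ 0.47 -0.07 -0.88] axis err 1.9
[ 0.63  0.31 -0.27  2.35 -1.    0.04  0.76] [ 430. -194.  283.] z [ 0.46 -0.06 -0.89] axis err 2.4
[ 0.3   0.38  0.06  2.19 -0.92  0.15  0.61] [ 510. -194.  283.] z [ 0.46 -0.06 -0.89] axis err 2.4
```

```bash
python3 - <<'E'
from sim import *
q0=np.array(robot.get_obs()["qpos"])
for w in(100,300,1000):
  print("w",w); q=q0
  for k in range(6): q=run(q,[((0,0,0),-7)]*8,w)
  for k in range(2): q=run(q,[((0,0,0),7)]*8,w)
  q=run(q,[((0,0,-30),0)]*3,w)
E
```

```text
w 100
[ 0.31  0.49 -0.07  2.13 -0.5   0.04  1.1 ] [ 562. -181.  248.] z [ 0.46 -0.07 -0.88] axis err 2.1
[ 0.33  0.49 -0.1   2.13 -0.04  0.04  1.63] [ 562. -181.  248.] z [ 0.46 -0.07 -0.88] axis err 2.2
[ 0.36  0.49 -0.14  2.13  0.45  0.04  2.12] [ 562. -181.  248.] z [ 0.46 -0.07 -0.88] axis err 2.2
[ 0.4   0.49 -0.2   2.13  0.93  0.06  2.62] [ 562. -181.  248.] z [ 0.46 -0.07 -0.88] axis err 2.2
[ 0.38  0.49 -0.17  2.16  1.86  0.04  2.66] [ 562. -181.  248.] z [ 0.48 -0.07 -0.87] axis err 1.1
[ 0.35  0.49 -0.12  2.17  2.84  0.04  2.66] [ 562. -181.  247.] z [ 0.49 -0.08 -0.87] axis err 0.7
[ 0.38  0.49 -0.17  2.17  2.35  0.05  2.17] [ 562. -181.  247.] z [ 0.49 -0.08 -0.87] axis err 0.7
[ 0.44  0.5  -0.27  2.17  1.89  0.1   1.66] [ 562. -181.  247.] z [ 0.49 -0.08 -0.87] axis err 0.7
[ 0.66  0.74 -0.64  2.24  2.22  0.46  1.38] [ 562. -181.  157.] z [ 0.49 -0.08 -0.87] axis err 0.8
w 300
[ 0.31  0.49 -0.06  2.13 -0.69  0.04  1.3 ] [ 562. -181.  248.] z [ 0.47 -0.07 -0.88] axis err 1.9
[ 0.31  0.49 -0.07  2.13 -0.49  0.04  2.08] [ 563. -181.  249.] z [ 0.47 -0.07 -0.88] axis err 2.0
[... 891 characters left out ...]
err 1.9
[ 0.33  0.49 -0.1   2.13 -0.1   0.04  2.66] [ 563. -182.  251.] z [ 0.47 -0.07 -0.88] axis err 1.9
[ 0.4   0.49 -0.2   2.13  0.88  0.06  2.66] [ 563. -182.  251.] z [ 0.47 -0.07 -0.88] axis err 1.9
[ 0.38  0.5  -0.17  2.17  1.86  0.04  2.66] [ 559. -179.  241.] z [ 0.47 -0.07 -0.88] axis err 1.8
[ 0.35  0.51 -0.13  2.18  2.84  0.04  2.66] [ 556. -177.  236.] z [ 0.47 -0.07 -0.88] axis err 1.7
[ 0.38  0.51 -0.17  2.18  2.35  0.05  2.17] [ 556. -177.  236.] z [ 0.47 -0.07 -0.88] axis err 1.7
[ 0.44  0.51 -0.27  2.18  1.89  0.1   1.66] [ 556. -177.  236.] z [ 0.47 -0.07 -0.88] axis err 1.7
[ 0.66  0.76 -0.64  2.25  2.22  0.46  1.39] [ 556. -177.  146.] z [ 0.47 -0.07 -0.88] axis err 1.7
```

Call:
jog_arm:
  motion:
    - [0, [0, 0, 0], -7]
    - [0, [0, 0, 0], -7]
    - [0, [0, 0, 0], -7]
    - [0, [0, 0, 0], -7]
    - [0, [0, 0, 0], -7]
    - [0, [0, 0, 0], -7]
    - [0, [0, 0, 0], -7]
    - [0, [0, 0, 0], -7]

```text
clock: 6.1
tcp_pos: [578.9, -175.9, 250.6]
eef_rot: [[-0.308, 0.823, 0.478], [0.921, 0.384, -0.068], [-0.24, 0.419, -0.876]]
contact_force: [-0.4, 0.6, -0.7]
gripper_width: 85.4
```

Call:
jog_arm:
  motion:
    - [0, [0, 0, 0], -7]
    - [0, [0, 0, 0], -7]
    - [0, [0, 0, 0], -7]
    - [0, [0, 0, 0], -7]
    - [0, [0, 0, 0], -7]
    - [0, [0, 0, 0], -7]
    - [0, [0, 0, 0], -7]
    - [0, [0, 0, 0], -7]

```text
clock: 6.77
tcp_pos: [594.6, -167.5, 251.7]
eef_rot: [[-0.853, 0.183, 0.488], [0.173, 0.983, -0.065], [-0.492, 0.029, -0.87]]
contact_force: [-0.1, -1.2, -0.4]
gripper_width: 85.5
```

```bash
python3 go.py 60;python3 st.py|grep -E "tilt|eef"
```

```text
coord 91.7 off-axis (tool) [-53.   27.3  -0.3] q [ 0.24  0.51 -0.03  2.09 -0.85  0.04  2.44] F [-0.1 -1.2 -0.4] w 85.5 z err in tool (rad x,y) [-0.009 -0.007] clk 6.77 Fax -0.4
c60.0 dist 67.5 tool shift [ 52.7 -27.5  32. ]
eef_rot [[-0.853, 0.183, 0.488], [0.173, 0.983, -0.065], [-0.492, 0.029, -0.87]]
tilt deg 29.5 to can axis 0.8 tilt dir -8.0
```

Call:
jog_arm:
  motion:
    - [0, [0, 0, 0], -7]
    - [0, [0, 0, 0], -7]
    - [0, [0, 0, 0], -7]
    - [0, [0, 0, 0], -7]
    - [0, [0, 0, 0], -7]
    - [0, [0, 0, 0], -7]
    - [0, [0, 0, 0], -7]
    - [0, [0, 0, 0], -7]

```text
clock: 7.43
tcp_pos: [610.9, -158.5, 254.2]
eef_rot: [[-0.61, -0.618, 0.496], [-0.734, 0.677, -0.06], [-0.298, -0.4, -0.866]]
contact_force: [1.1, -0.3, 0.6]
gripper_width: 85.5
```

```bash
python3 go.py 60;python3 st.py|grep -E "tilt|eef"
```

```text
coord 86.4 off-axis (tool) [-68.9 -34.8   0.4] q [ 0.25  0.52 -0.07  2.06 -0.08  0.04  2.65] F [ 1.1 -0.3  0.6] w 85.5 z err in tool (rad x,y) [ 0.01  -0.008] clk 7.43 Fax -0.0
c60.0 dist 81.6 tool shift [69.1 34.6 26. ]
eef_rot [[-0.61, -0.618, 0.496], [-0.734, 0.677, -0.06], [-0.298, -0.4, -0.866]]
tilt deg 30.0 to can axis 0.9 tilt dir -7.0
```

Call:
jog_arm:
  motion:
    - [0, [0, 0, 0], -7]
    - [0, [0, 0, 0], -7]
    - [0, [0, 0, 0], -7]
    - [0, [0, 0, 0], -7]
    - [0, [0, 0, 0], -7]
    - [0, [0, 0, 0], -7]
    - [0, [0, 0, 0], -7]
    - [0, [0, 0, 0], -7]

```text
clock: 8.1
tcp_pos: [626.0, -148.9, 255.0]
eef_rot: [[0.191, -0.842, 0.505], [-0.966, -0.252, -0.056], [0.175, -0.478, -0.861]]
contact_force: [0.1, 0.6, 0.3]
gripper_width: 85.3
```

Call:
jog_arm:
  motion:
    - [0, [0, 0, 0], -7]
    - [0, [0, 0, 0], -7]
    - [0, [0, 0, 0], -7]
    - [0, [0, 0, 0], -7]
    - [0, [0, 0, 0], -7]
    - [0, [0, 0, 0], -7]
    - [0, [0, 0, 0], -7]
    - [0, [0, 0, 0], -7]

```text
clock: 8.77
tcp_pos: [633.3, -136.7, 244.5]
eef_rot: [[0.768, -0.369, 0.523], [-0.41, -0.911, -0.042], [0.492, -0.182, -0.851]]
contact_force: [0.7, 0.9, 0.8]
gripper_width: 85.3
```

```bash
python3 go.py 60;python3 st.py|grep -E "tilt|eef"
```

```text
coord 68.5 off-axis (tool) [ 58.5 -81.4   4.3] q [ 0.27  0.56 -0.16  2.05  1.79  0.04  2.65] F [0.7 0.9 0.8] w 85.3 z err in tool (rad x,y) [-0.016  0.042] clk 8.77 Fax 0.4
c60.0 dist 100.7 tool shift [-58.6  81.8   4.2]
eef_rot [[0.768, -0.369, 0.523], [-0.41, -0.911, -0.042], [0.492, -0.182, -0.851]]
tilt deg 31.6 to can axis 2.6 tilt dir -5.0
```

```bash
cat > plan.py <<'E'
import sys
from sim import *
c=float(sys.argv[1]); n=int(sys.argv[2]); turn=float(sys.argv[3])
o=robot.get_obs(); p=np.array(o["tcp_pos"]);R=np.array(o["eef_rot"]); d=(O+c*zc-p)/n
for i in range(n):
    print((Ro.from_euler('z',-turn*i,degrees=True).as_matrix()@(R.T@d)).round(1),end=" ")
print(); run(np.array(o["qpos"]),[(d,turn)]*n)
E
python3 plan.py 60 8 7; python3 plan.py 60 8 0;python3 plan.py 60 8 4
```

```text
[-7.3 10.2  0.5] [-6.  11.   0.5] [-4.6 11.7  0.5] [-3.2 12.2  0.5] [-1.7 12.5  0.5] [-0.1 12.6  0.5] [ 1.4 12.5  0.5] [ 2.9 12.2  0.5] 
[ 0.85  0.72 -0.85  2.22  2.01  0.45  1.66] [ 563. -188.  197.] z [ 0.52 -0.04 -0.85] axis err 2.7
[-7.3 10.2  0.5] [-7.3 10.2  0.5] [-7.3 10.2  0.5] [-7.3 10.2  0.5] [-7.3 10.2  0.5] [-7.3 10.2  0.5] [-7.3 10.2  0.5] [-7.3 10.2  0.5] 
[ 0.74  0.67 -0.66  2.22  2.2   0.34  2.43] [ 563. -188.  197.] z [ 0.52 -0.04 -0.85] axis err 2.7
[-7.3 10.2  0.5] [-6.6 10.7  0.5] [-5.8 11.1  0.5] [-5.  11.5  0.5] [-4.2 11.8  0.5] [-3.4 12.1  0.5] [-2.5 12.3  0.5] [-1.7 12.5  0.5] 
[ 0.8   0.7  -0.77  2.22  2.08  0.4   2.  ] [ 563. -188.  197.] z [ 0.52 -0.04 -0.85] axis err 2.7
```

Call:
jog_arm:
  motion:
    - [0, [-7.3, 10.2, 0.5], 7]
    - [0, [-6, 11, 0.5], 7]
    - [0, [-4.6, 11.7, 0.5], 7]
    - [0, [-3.2, 12.2, 0.5], 7]
    - [0, [-1.7, 12.5, 0.5], 7]
    - [0, [0, 12.6, 0.5], 7]
    - [0, [1.4, 12.5, 0.5], 7]
    - [0, [3, 12.2, 0.5], 7]

```text
clock: 9.43
tcp_pos: [576.5, -179.3, 197.6]
eef_rot: [[0.115, -0.836, 0.537], [-0.986, -0.161, -0.04], [0.12, -0.525, -0.843]]
contact_force: [1.0, -0.1, 0.4]
gripper_width: 85.8
```

```bash
python3 go.py 60;python3 st.py|grep -E "tilt|eef"; python3 plan.py 50 6 7
```

```text
coord 52.9 off-axis (tool) [ -6.2 -15.5   1. ] q [ 0.83  0.75 -0.88  2.2   2.    0.49  1.65] F [ 1.  -0.1  0.4] w 85.8 z err in tool (rad x,y) [0.025 0.053] clk 9.43 Fax -0.1
c60.0 dist 18.2 tool shift [ 6.1 15.2 -8.1]
eef_rot [[0.115, -0.836, 0.537], [-0.986, -0.161, -0.04], [0.12, -0.525, -0.843]]
tilt deg 32.6 to can axis 3.4 tilt dir -4.0
[1.1 2.6 0.3] [1.4 2.5 0.3] [1.7 2.3 0.3] [1.9 2.1 0.3] [2.2 1.8 0.3] [2.4 1.5 0.3] 
[ 0.95  0.84 -1.08  2.22  1.94  0.65  1.03] [ 569. -187.  188.] z [ 0.54 -0.04 -0.84] axis err 3.5
```

```bash
python3 - <<'E'
from sim import *
o=robot.get_obs(); q0=np.array(o["qpos"]); p=np.array(o["tcp_pos"])
for n in (0,4,6,8):
  print(n); d=(O+50*zc-p)/8
  q=run(q0,[(d,7 if i<n else 0) for i in range(8)])
  q=run(q,[(-52/8*zc,0)]*8)
  q=run(q,[((0,0,0),-7)]*11)
  q=run(q,[(10*zc,0)]*10)
E
```

```text
0
[ 0.86  0.77 -0.9   2.22  2.06  0.52  1.62] [ 569. -187.  188.] z [ 0.54 -0.04 -0.84] axis err 3.5
[ 0.84  0.89 -0.9   2.18  2.13  0.59  1.6 ] [ 595. -190.  143.] z [ 0.54 -0.04 -0.84] axis err 3.5
[ 0.63  0.78 -0.52  2.19  2.55  0.39  2.45] [ 595. -190.  143.] z [ 0.54 -0.04 -0.84] axis err 3.5
[ 0.65  0.55 -0.49  2.26  2.5   0.22  2.46] [ 546. -183.  230.] z [ 0.54 -0.04 -0.84] axis err 3.5
4
[ 0.92  0.82 -1.02  2.22  1.98  0.6   1.23] [ 569. -187.  188.] z [ 0.54 -0.04 -0.84] axis err 3.5
[ 0.89  0.93 -1.01  2.18  2.06  0.67  1.2 ] [ 595. -190.  143.] z [ 0.54 -0.04 -0.84] axis err 3.5
[ 0.69  0.8  -0.62  2.19  2.41  0.43  2.12] [ 595. -190.  143.] z [ 0.54 -0.04 -0.84] axis err 3.5
[ 0.71  0.57 -0.58  2.25  2.33  0.25  2.14] [ 546. -183.  230.] z [ 0.54 -0.04 -0.84] axis err 3.5
6
[ 0.95  0.84 -1.08  2.22  1.95  0.65  1.03] [ 569. -187.  188.] z [ 0.54 -0.04 -0.84] axis err 3.5
[ 0.91  0.96 -1.06  2.18  2.04  0.71  1.  ] [ 595. -190.  143.] z [ 0.54 -0.04 -0.84] axis err 3.5
[ 0.72  0.81 -0.67  2.19  2.35  0.46  1.95] [ 595. -190.  143.] z [ 0.54 -0.04 -0.84] axis err 3.5
[ 0.74  0.58 -0.63  2.25  2.25  0.27  1.98] [ 546. -183.  230.] z [ 0.54 -0.04 -0.84] axis err 3.5
8
[ 0.97  0.87 -1.14  2.22  1.92  0.7   0.82] [ 569. -187.  188.] z [ 0.54 -0.04 -0.84] axis err 3.5
[ 0.93  0.98 -1.11  2.18  2.01  0.75  0.79] [ 595. -190.  143.] z [ 0.54 -0.04 -0.84] axis err 3.5
[ 0.75  0.83 -0.73  2.18  2.29  0.48  1.78] [ 595. -190.  143.] z [ 0.54 -0.04 -0.84] axis err 3.5
[ 0.77  0.59 -0.68  2.25  2.17  0.3   1.82] [ 546. -183.  230.] z [ 0.54 -0.04 -0.84] axis err 3.5
```

Call:
jog_arm:
  motion:
    - [0, [1, 2.6, 0.3], 7]
    - [0, [1.4, 2.5, 0.3], 7]
    - [0, [1.7, 2.3, 0.3], 7]
    - [0, [1.9, 2.1, 0.3], 7]
    - [0, [2.2, 1.8, 0.3], 7]
    - [0, [2.4, 1.5, 0.3], 7]
    - [0, [0, 0, 1], 0]
    - [0, [0, 0, 0], 0]

```text
clock: 10.1
tcp_pos: [573.8, -187.5, 180.8]
eef_rot: [[-0.488, -0.69, 0.535], [-0.829, 0.558, -0.038], [-0.272, -0.462, -0.844]]
contact_force: [-0.4, 0.7, 0.1]
gripper_width: 85.0
```

```bash
python3 go.py 40 -2;python3 st.py|grep -E "tilt|eef"; python3 - <<'E'
from h import *
from bench import robot
c=robot.camera("scene");f=c["frame"][150:300,160:310];cv2.imwrite("pics/s1.png",cv2.resize(f,None,fx=4,fy=4))
c=robot.camera("top");f=c["frame"][110:230,260:400];cv2.imwrite("pics/t1.png",cv2.resize(f,None,fx=4,fy=4))
E
```

```text
coord 39.1 off-axis (tool) [-3.2 -2.3  0.2] q [ 0.94  0.87 -1.08  2.2   1.94  0.67  1.02] F [-0.4  0.7  0.1] w 85.0 z err in tool (rad x,y) [0.055 0.018] clk 10.1 Fax 0.3
c40.0 dist 4.1 tool shift [ 3.2  2.3 -1.1]
c-2.0 dist 41.3 tool shift [ 5.5  3.  40.8]
eef_rot [[-0.488, -0.69, 0.535], [-0.829, 0.558, -0.038], [-0.272, -0.462, -0.844]]
tilt deg 32.4 to can axis 3.3 tilt dir -4.0
```

View pics/s1.png

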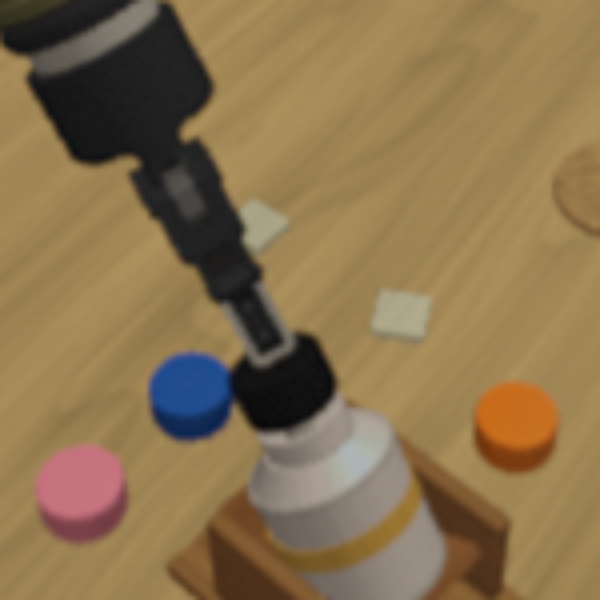

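View pics/t1.png

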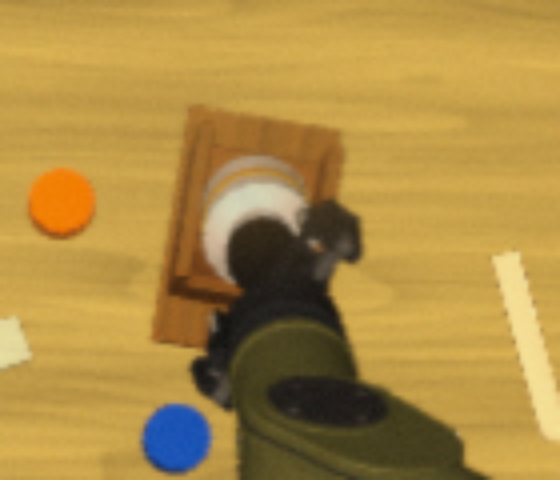

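The scene view shows the jaws lined up on the neck's axis just above the black cap, and the top view shows them straddling it. Next is the descent.

Call:
jog_arm:
  motion:
    - [0, [2, 1, 9], 0]
    - [0, [1.5, 1, 9], 0]
    - [0, [1, 0.6, 9], 0]
    - [0, [0.6, 0.4, 8], 0]
    - [0, [0.4, 0, 6], 0]
    - [0, [0, 0, 0], 0]
    - [0.2, [0, 0, 0], 0]
    - [0.3, [0, 0, 0], 0]

```text
clock: 10.87
tcp_pos: [594.0, -192.0, 138.5]
eef_rot: [[-0.484, -0.693, 0.534], [-0.833, 0.552, -0.039], [-0.268, -0.464, -0.845]]
contact_force: [0.1, 0.5, 0.7]
gripper_width: 63.5
```

```bash
python3 go.py -2;python3 st.py|grep -E "tilt"
```

```text
coord -7.8 off-axis (tool) [-0.5  0.1  0. ] q [ 0.91  0.97 -1.06  2.17  2.03  0.72  1.  ] F [0.1 0.5 0.7] w 63.5 z err in tool (rad x,y) [0.053 0.019] clk 10.87 Fax 0.6
c-2.0 dist 5.8 tool shift [ 0.2 -0.2 -5.8]
tilt deg 32.4 to can axis 3.3 tilt dir -4.0
```

Call:
jog_arm:
  motion:
    - [0.3, [0, 0, -5.5], 0]
    - [0.3, [0, 0, 0], 0]
    - [1, [0, 0, 0], 0]
    - [1, [0, 0, 0], 0]
    - [1, [0, 0, 0], 0]
    - [1, [0, 0, 0], 0]
    - [1, [0, 0, 0], 0]
    - [1, [0, 0, 0], 0]

```text
clock: 11.53
tcp_pos: [590.4, -191.6, 144.8]
eef_rot: [[-0.483, -0.693, 0.535], [-0.834, 0.551, -0.039], [-0.268, -0.465, -0.844]]
contact_force: [0.2, 0.1, -1.3]
gripper_width: 48.7
```

```bash
python3 go.py -2;python3 st.py|grep -E "tilt"
```

```text
coord -0.6 off-axis (tool) [-0.4 -0.1  0. ] q [ 0.91  0.96 -1.06  2.18  2.02  0.72  1.  ] F [ 0.2  0.1 -1.3] w 48.7 z err in tool (rad x,y) [0.054 0.019] clk 11.53 Fax -1.2
c-2.0 dist 1.5 tool shift [0.4 0.1 1.4]
tilt deg 32.4 to can axis 3.3 tilt dir -4.0
```

Call:
jog_arm:
  motion:
    - [1, [0, 0, 2], 0]
    - [1, [0, 0, 2], 0]
    - [1, [0, 0, 2], 0]
    - [1, [0, 0, 2], 0]
    - [1, [0, 0, 2], 0]
    - [1, [0, 0, 2], 0]
    - [1, [0, 0, 2], 0]
    - [1, [0, 0, 2], 0]

```text
clock: 12.2
tcp_pos: [594.2, -192.2, 138.5]
eef_rot: [[-0.479, -0.693, 0.538], [-0.838, 0.544, -0.046], [-0.261, -0.473, -0.841]]
contact_force: [-15.0, -2.4, 21.4]
gripper_width: 48.2
```

```bash
python3 go.py -8;python3 st.py|grep -E "tilt"
```

```text
coord -8.0 off-axis (tool) [-0.4 -0.2  0. ] q [ 0.9   0.98 -1.06  2.17  2.05  0.74  0.99] F [-15.   -2.4  21.4] w 48.2 z err in tool (rad x,y) [0.05  0.027] clk 12.2 Fax 25.8
c-8.0 dist 0.5 tool shift [0.4 0.2 0. ]
tilt deg 32.7 to can axis 3.3 tilt dir -5.0
```

The cap is pushed in about 7 mm, with an axial force of 26 N. Now I'll turn it anticlockwise while keeping the push on.

Call:
jog_arm:
  motion:
    - [1, [0, 0, 1.3], -6]
    - [1, [0, 0, 1.3], -6]
    - [1, [0, 0, 1.3], -6]
    - [1, [0, 0, 1.3], -6]
    - [1, [0, 0, 1.3], -6]
    - [1, [0, 0, 1.3], -6]
    - [1, [0, 0, 1.3], -6]
    - [1, [0, 0, 1.3], -6]

```text
clock: 12.87
tcp_pos: [594.7, -191.3, 140.3]
eef_rot: [[0.227, -0.807, 0.545], [-0.952, -0.302, -0.05], [0.205, -0.508, -0.837]]
contact_force: [-9.4, 0.0, 15.4]
gripper_width: 48.5
```

```bash
cat > ang.py <<'E'
import numpy as np
from bench import robot
R=np.array(robot.get_obs()["eef_rot"]); zc=np.array([-.4946,.073,.866])
y0=np.array([-.693,.551,-.465]); y0-=zc*(y0@zc); y=R[:,1]-zc*(R[:,1]@zc)
print("turned about can z",np.degrees(np.arctan2(np.cross(y0,y)@zc,y0@y)).round(1), "torque",np.round(robot.get_obs()["wrist_torque"],2))
E
python3 go.py -8;python3 st.py|grep -E "tilt"; python3 ang.py
```

```text
coord -6.6 off-axis (tool) [-0.4 -1.9  0.1] q [ 0.79  0.87 -0.83  2.19  2.22  0.57  1.64] F [-9.4  0.  15.4] w 48.5 z err in tool (rad x,y) [0.004 0.063] clk 12.87 Fax 18.0
c-8.0 dist 2.4 tool shift [0.4 2.  1.3]
tilt deg 33.2 to can axis 3.6 tilt dir -5.0
turned about can z 51.0 torque [ 0.   0.7 -0.3]
```

Call:
jog_arm:
  motion:
    - [1, [0, 0.3, 1.4], -6]
    - [1, [0, 0.3, 1.4], -6]
    - [1, [0, 0.3, 1.4], -6]
    - [1, [0, 0.3, 1.4], -6]
    - [1, [0, 0.3, 1.4], -4]
    - [1, [0, 0, 1.2], 0]
    - [1, [0, 0, 1], 0]
    - [1, [0, 0, 1], 0]

```text
clock: 13.53
tcp_pos: [594.7, -190.9, 141.3]
eef_rot: [[0.598, -0.582, 0.552], [-0.67, -0.74, -0.054], [0.44, -0.337, -0.832]]
contact_force: [-7.0, -0.3, 10.3]
gripper_width: 48.5
```

```bash
python3 go.py 10 35;python3 st.py|grep -E "tilt"; python3 ang.py
```

```text
coord -5.7 off-axis (tool) [ 0.8 -2.4  0.2] q [ 0.71  0.83 -0.68  2.2   2.38  0.51  1.98] F [-7.  -0.3 10.3] w 48.5 z err in tool (rad x,y) [-0.037  0.058] clk 13.53 Fax 12.4
c10.0 dist 15.9 tool shift [ -0.2   1.5 -15.8]
c35.0 dist 40.8 tool shift [  0.7   0.1 -40.8]
tilt deg 33.7 to can axis 4.0 tilt dir -6.0
turned about can z 81.3 torque [-0.04  0.74 -0.17]
```

Turned 81° with the push held. Now I'll pull it off along the neck.

Call:
jog_arm:
  motion:
    - [1, [0, 0.4, -3], 0]
    - [1, [0, 0.4, -5], 0]
    - [1, [0, 0, -6], 0]
    - [1, [0.2, -0.2, -6], 0]
    - [1, [0.2, -0.3, -7], 0]
    - [1, [0.2, -0.4, -8], 0]
    - [1, [0.3, -0.5, -10], 0]
    - [1, [0.3, -0.5, -10], 0]

```text
clock: 14.2
tcp_pos: [563.8, -186.3, 191.0]
eef_rot: [[0.599, -0.58, 0.552], [-0.669, -0.741, -0.052], [0.439, -0.338, -0.832]]
contact_force: [0.3, -0.2, 0.0]
gripper_width: 48.7
```

```bash
python3 go.py 60;python3 st.py|grep -E "tilt"; python3 ang.py;python3 - <<'E'
from h import *
from bench import robot
c=robot.camera("scene");f=c["frame"][150:300,160:310];cv2.imwrite("pics/s2.png",cv2.resize(f,None,fx=4,fy=4))
E
```

```text
coord 53.0 off-axis (tool) [-1.1 -1.2  0. ] q [ 0.74  0.7  -0.68  2.25  2.34  0.42  1.98] F [ 0.3 -0.2  0. ] w 48.7 z err in tool (rad x,y) [-0.035  0.061] clk 14.2 Fax -0.1
c60.0 dist 7.2 tool shift [ 1.3  0.8 -7. ]
tilt deg 33.7 to can axis 4.0 tilt dir -5.0
turned about can z 81.4 torque [ 0.06  0.69 -0.03]
```

View pics/s2.png

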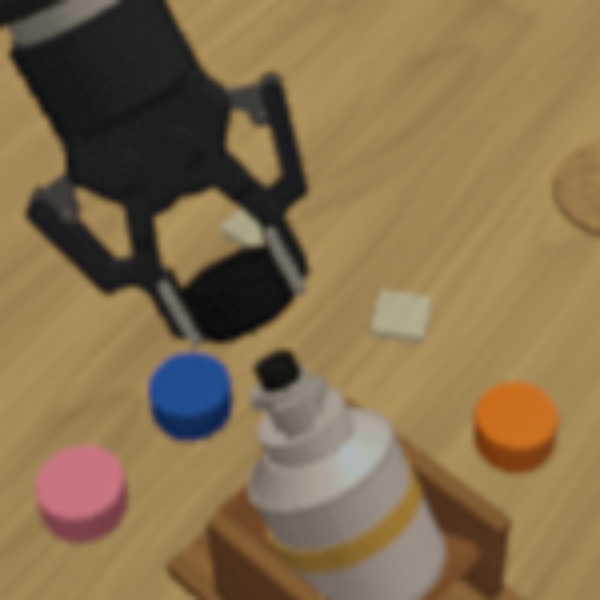

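The picture shows the cap lifted clear, held between the pads at about (240,290) in the crop, with the bare neck below it. To set it flat I need to remove about 33° of tool tilt. I'll simulate pushing inward against the folded-arm limit with the fitted kinematics, calibrating the solver's weighting on the earlier stretch.

```bash
python3 - <<'E'
from sim import *
qs=np.array([0.166,1.402,0.974,0.136,-0.96,1.519,-1.402])
def runt(q,rows,w):
    for d,t in rows:
        p,B=fk2(q,P,s); q=step(q,p+B@np.array(d),B@Ro.from_euler('z',t,degrees=True).as_matrix(),w)
    return q
def show(q,l=""):
    p,B=fk2(q,P,s); print(l,q.round(2),p.round(0),"tilt",np.degrees(np.arccos(-B[2,2])).round(1),"dir",np.degrees(np.arctan2(B[1,2],B[0,2])).round())
for w in(50,100,200,300): show(runt(qs,[((40,5,-12),0)]*8,w),w)
q0=np.array(robot.get_obs()["qpos"])
for w in(100,200):
  print(w);q=q0
  q=run(q,[((-15,15,15),0)]*8,w,False); show(q,"lift")
  for k in range(8): q=run(q,[((-36,-2,0),0)]*4,w,False); show(q,"in")
E
```

```text
50 [ 0.16  1.29  0.87  0.13 -0.85  0.79 -1.41] [1120. -279.  399.] tilt 55.8 dir -14.0
100 [ 0.16  1.28  0.84  0.13 -0.82  0.89 -1.42] [1099. -274.  384.] tilt 50.5 dir -14.0
200 [ 0.16  1.27  0.84  0.13 -0.82  1.11 -1.42] [1047. -261.  342.] tilt 38.3 dir -14.0
300 [ 0.16  1.28  0.84  0.13 -0.82  1.28 -1.42] [1002. -250.  308.] tilt 28.7 dir -14.0
100
lift [ 0.56  0.25 -0.7   2.47  2.    0.27  1.95] [447. -65. 312.] tilt 33.8 dir -5.0
in [ 1.25  0.15 -1.47  2.56  1.14  0.4   2.66] [322. -71. 312.] tilt 24.8 dir -19.0
in [ 0.9   0.1  -1.47  2.56  0.64  0.82  2.66] [204. -69. 310.] tilt 21.6 dir -77.0
in [ 0.72  0.11 -1.47  2.56  0.27  1.09  2.66] [ 85. -63. 330.] tilt 29.3 dir -120.0
in [ 0.58  0.03 -1.47  2.56 -0.05  1.28  2.66] [-19. -41. 373.] tilt 40.6 dir -135.0
in [-0.42 -0.36 -0.95  2.56 -0.51  1.48  2.53] [-159.  -38.  393.] tilt 37.1 dir -130.0
in [-0.65 -0.46 -1.33  2.43 -0.98  1.45  2.13] [-302.  -46.  393.] tilt 37.1 dir -130.0
in [-1.04 -0.46 -1.47  2.12 -1.    1.13  1.47] [-419.  -53.  420.] tilt 25.3 dir -146.0
in [-1.28 -0.46 -1.47  2.03 -1.    0.76  1.2 ] [-505.  -59.  469.] tilt 34.7 dir -178.0
200
lift [ 0.56  0.24 -0.69  2.47  2.    0.27  1.96] [447. -65. 312.] tilt 33.8 dir -5.0
in [ 1.39  0.16 -1.47  2.56  1.31  0.25  2.66] [342. -75. 320.] tilt 28.4 dir -8.0
in [ 1.11  0.14 -1.47  2.56  0.96  0.55  2.66] [288. -67. 305.] tilt 21.1 dir -35.0
in [ 0.86  0.08 -1.47  2.56  0.6   0.79  2.66] [202. -49. 309.] tilt 20.2 dir -74.0
in [-0.15 -0.1  -0.78  2.56  0.18  1.02  2.66] [ 93. -25. 338.] tilt 24.3 dir -94.0
in [-0.38 -0.4  -0.94  2.56 -0.22  1.26  2.6 ] [-48. -25. 356.] tilt 24.4 dir -96.0
in [-0.68 -0.46 -1.33  2.43 -0.64  1.34  2.11] [-192.  -33.  356.] tilt 24.4 dir -96.0
in [-0.89 -0.46 -1.47  2.23 -0.83  1.29  1.75] [-312.  -48.  381.] tilt 21.6 dir -111.0
in [-1.05 -0.46 -1.47  2.09 -0.95  1.18  1.53] [-405.  -63.  421.] tilt 23.3 dir -139.0
```

The solver's behaviour at the folded limit is messy. The plan instead is to turn the grip axis horizontal during the carry, touch the rim's low edge on the cork, and swivel the cap flat in the pads under a gentle press. I'll simulate the carry.

```bash
cat > carry.py <<'E'
import sys
from sim import *
# args: tx ty tz n turn
T=np.array(list(map(float,sys.argv[1:4]))); n=int(sys.argv[4]); turn=float(sys.argv[5])
o=robot.get_obs(); p=np.array(o["tcp_pos"]);R=np.array(o["eef_rot"]); d=(T-p)/n
for i in range(n): print((Ro.from_euler('z',-turn*i,degrees=True).as_matrix()@(R.T@d)).round(1).tolist(),end=" ")
print(); q=run(np.array(o["qpos"]),[(d,turn)]*n,350)
p,B=fk2(q,P,s); print("y_z",B[2,1].round(3))
E
python3 carry.py 580 15 180 8 7.1; python3 - <<'E'
from sim import *
o=robot.get_obs(); p=np.array(o["tcp_pos"]); q=np.array(o["qpos"])
a=np.array([580,15,180.]); b=np.array([608,176,60.])
q=run(q,[((a-p)/8,7.1)]*8,350); q=run(q,[((b-a)/8,7.1)]*8,350); q=run(q,[((0,0,-5),7.1)]*4,350);q=run(q,[((0,0,-7),0)]*4,350)
E
```

```text
[-16.2, -19.3, 1.1] [-18.5, -17.2, 1.1] [-20.5, -14.8, 1.1] [-22.2, -12.1, 1.1] [-23.5, -9.3, 1.1] [-24.5, -6.3, 1.1] [-25.0, -3.2, 1.1] [-25.3, -0.1, 1.1] 
[ 0.41  0.83 -1.02  2.3   1.97  0.92  0.93] [584.  16. 180.] z [ 0.55 -0.05 -0.83] axis err 4.1
y_z -0.554
[ 0.41  0.83 -1.02  2.3   1.97  0.92  0.93] [584.  16. 180.] z [ 0.55 -0.05 -0.83] axis err 4.1
[ 0.1   1.22 -1.14  2.14  2.02  1.36 -0.16] [612. 177.  60.] z [ 0.55 -0.05 -0.83] axis err 4.1
[ 0.13  1.33 -1.23  2.14  2.06  1.47 -0.61] [612. 177.  40.] z [ 0.55 -0.05 -0.83] axis err 4.1
[ 0.13  1.38 -1.2   2.13  2.11  1.48 -0.62] [612. 177.  12.] z [ 0.55 -0.05 -0.83] axis err 4.1
```

Call:
jog_arm:
  motion:
    - [1, [-16.2, -19.3, 1], 7.1]
    - [1, [-18.5, -17.2, 1], 7.1]
    - [1, [-20.5, -14.8, 1], 7.1]
    - [1, [-22.2, -12, 1], 7.1]
    - [1, [-23.5, -9.3, 1], 7.1]
    - [1, [-24.5, -6.3, 1], 7.1]
    - [1, [-25, -3.2, 1], 7.1]
    - [1, [-25.3, 0, 1], 7.1]

```text
clock: 14.92
tcp_pos: [580.6, 10.0, 183.9]
eef_rot: [[-0.178, -0.812, 0.555], [-0.983, 0.166, -0.074], [-0.032, -0.559, -0.828]]
contact_force: [1.2, 0.1, -0.6]
gripper_width: 48.9
```

```bash
python3 st.py; python3 carry.py 606 172 65 8 7.1
```

```text
clock 14.917
qpos [0.409, 0.826, -1.04, 2.302, 1.94, 0.957, 0.929]
tcp_pos [580.571, 10.041, 183.908]
eef_rot [[-0.178, -0.812, 0.555], [-0.983, 0.166, -0.074], [-0.032, -0.559, -0.828]]
contact_force [1.249, 0.078, -0.614]
gripper_width 48.877
tilt deg 34.1 to can axis 4.1 tilt dir -8.0
[-20.0, 9.1, 12.6] [-18.7, 11.5, 12.6] [-17.2, 13.7, 12.6] [-15.3, 15.7, 12.6] [-13.3, 17.5, 12.6] [-11.0, 19.0, 12.6] [-8.6, 20.2, 12.6] [-6.0, 21.1, 12.6] 
[ 0.09  1.22 -1.15  2.15  2.    1.38 -0.18] [609. 175.  65.] z [ 0.56 -0.07 -0.83] axis err 4.1
y_z -0.277
```

Call:
jog_arm:
  motion:
    - [1, [-20, 9.1, 12.6], 7.1]
    - [1, [-18.7, 11.5, 12.6], 7.1]
    - [1, [-17.2, 13.7, 12.6], 7.1]
    - [1, [-15.3, 15.7, 12.6], 7.1]
    - [1, [-13.3, 17.5, 12.6], 7.1]
    - [1, [-11, 19, 12.6], 7.1]
    - [1, [-8.6, 20.2, 12.6], 7.1]
    - [1, [-6, 21.1, 12.6], 7.1]

```text
clock: 15.58
tcp_pos: [610.1, 181.7, 66.1]
eef_rot: [[-0.775, -0.286, 0.563], [-0.393, 0.917, -0.075], [-0.494, -0.279, -0.823]]
contact_force: [1.1, 1.7, -1.5]
gripper_width: 48.4
```

```bash
python3 st.py; python3 carry.py 606 176 50 4 4; python3 - <<'E'
from bench import robot
import numpy as np
R=np.array(robot.get_obs()["eef_rot"]); print("turn needed",np.degrees(np.arctan2(R[2,1],R[2,0])))
E
```

```text
clock 15.583
qpos [0.073, 1.225, -1.151, 2.132, 1.999, 1.398, -0.193]
tcp_pos [610.092, 181.736, 66.145]
eef_rot [[-0.775, -0.286, 0.563], [-0.393, 0.917, -0.075], [-0.494, -0.279, -0.823]]
contact_force [1.094, 1.685, -1.545]
gripper_width 48.405
tilt deg 34.6 to can axis 4.6 tilt dir -8.0
[3.4, 0.1, 2.9] [3.4, -0.1, 2.9] [3.3, -0.4, 2.9] [3.3, -0.6, 2.9] 
[ 0.1   1.29 -1.19  2.15  2.04  1.47 -0.46] [608. 180.  48.] z [ 0.56 -0.07 -0.82] axis err 4.7
y_z -0.13
turn needed -150.56173646619052
```

Call:
jog_arm:
  motion:
    - [1, [5, -1, 4], 5.8]
    - [1, [4, -1, 4], 5.8]
    - [1, [3.5, -1, 4], 5.8]
    - [1, [3, -1, 4], 5.8]
    - [1, [3, -1, 3], 5]
    - [1, [0, 0, 0], 0]
    - [1, [0, 0, 0], 0]
    - [1, [0, 0, 0], 0]

```text
clock: 16.25
tcp_pos: [605.9, 177.4, 36.5]
eef_rot: [[-0.819, 0.133, 0.559], [0.112, 0.991, -0.072], [-0.563, 0.003, -0.826]]
contact_force: [0.1, -0.3, 0.5]
gripper_width: 48.2
```

```bash
python3 st.py; python3 carry.py 608 176 26 4 0; python3 - <<'E'
from h import *
from bench import robot
c=robot.camera("scene");np.savez("s3.npz",**c);f=c["frame"][120:240,240:390];cv2.imwrite("pics/s3.png",cv2.resize(f,None,fx=5,fy=5))
c=robot.camera("top");np.savez("t3.npz",**c);f=c["frame"][110:230,130:270];cv2.imwrite("pics/t3.png",cv2.resize(f,None,fx=4,fy=4))
E
```

```text
clock 16.25
qpos [0.109, 1.345, -1.229, 2.141, 2.06, 1.513, -0.674]
tcp_pos [605.933, 177.38, 36.465]
eef_rot [[-0.819, 0.133, 0.559], [0.112, 0.991, -0.072], [-0.563, 0.003, -0.826]]
contact_force [0.138, -0.342, 0.521]
gripper_width 48.204
tilt deg 34.3 to can axis 4.3 tilt dir -7.0
[1.0, -0.3, 2.5] [1.0, -0.3, 2.5] [1.0, -0.3, 2.5] [1.0, -0.3, 2.5] 
[ 0.11  1.36 -1.22  2.14  2.08  1.51 -0.67] [610. 179.  24.] z [ 0.56 -0.07 -0.83] axis err 4.4
y_z 0.006
```

View pics/s3.png

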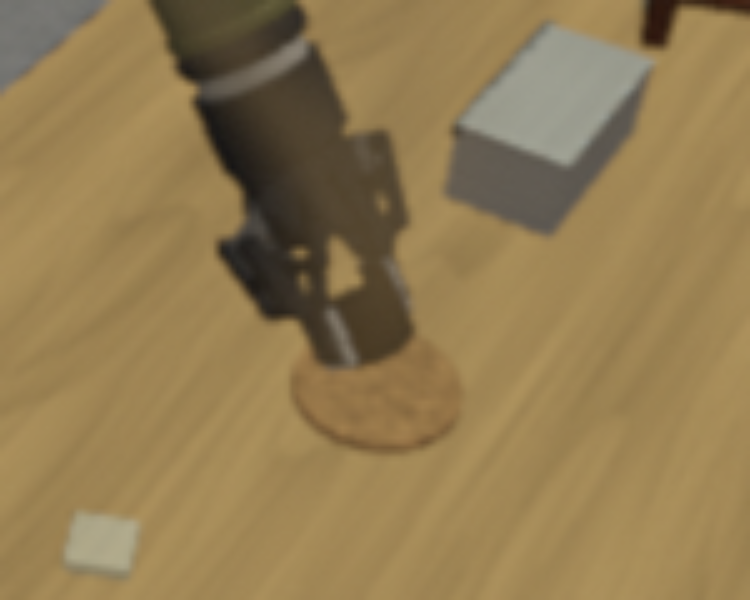

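View pics/t3.png

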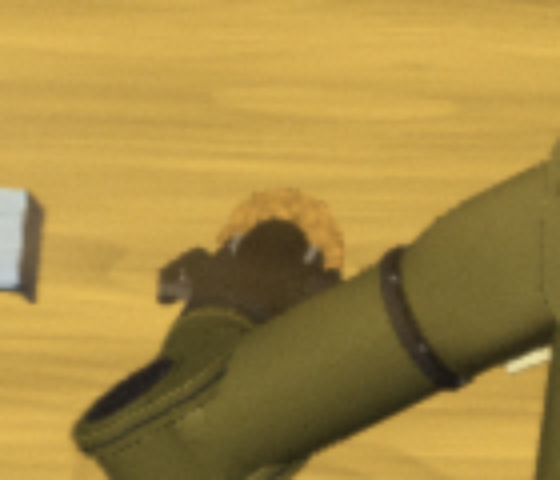

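The scene view shows the tilted cap over the near part of the cork, with the jaws level. The top view shows it inside the cork's outline on the robot's side. Next I'll lower until the edge touches.

Call:
jog_arm:
  motion:
    - [1, [1.7, 0, 2.5], 0]
    - [1, [1.7, 0, 2.5], 0]
    - [1, [1.1, 0, 1.7], 0]
    - [1, [0.9, 0, 1.2], 0]
    - [1, [0.6, 0, 0.8], 0]
    - [1, [0.6, 0, 0.8], 0]
    - [1, [0.6, 0, 0.8], 0]
    - [1, [0.6, 0, 0.8], 0]

```text
clock: 17.02
tcp_pos: [606.9, 178.0, 23.6]
eef_rot: [[-0.817, 0.13, 0.562], [0.109, 0.991, -0.072], [-0.566, 0.003, -0.824]]
contact_force: [-0.7, 0.3, -0.2]
gripper_width: 48.6
```

```bash
python3 st.py
```

```text
clock 17.017
qpos [0.104, 1.369, -1.213, 2.137, 2.089, 1.518, -0.68]
tcp_pos [606.891, 178.026, 23.643]
eef_rot [[-0.817, 0.13, 0.562], [0.109, 0.991, -0.072], [-0.566, 0.003, -0.824]]
contact_force [-0.674, 0.264, -0.194]
gripper_width 48.649
tilt deg 34.5 to can axis 4.6 tilt dir -7.0
```

Call:
jog_arm:
  motion:
    - [1, [0.7, 0, 1], 0]
    - [1, [0.7, 0, 1], 0]
    - [1, [0.7, 0, 1], 0]
    - [1, [0.7, 0, 1], 0]
    - [1, [-0.5, 0, 1.8], 0]
    - [1, [-0.5, 0, 1.8], 0]
    - [1, [-0.5, 0, 1.8], 0]
    - [1, [-0.5, 0, 1.8], 0]

```text
clock: 17.68
tcp_pos: [610.9, 179.2, 19.1]
eef_rot: [[-0.815, 0.123, 0.566], [0.104, 0.992, -0.066], [-0.57, 0.005, -0.822]]
contact_force: [-5.2, -1.7, 8.9]
gripper_width: 48.7
```

```bash
python3 st.py
```

```text
clock 17.683
qpos [0.106, 1.378, -1.207, 2.13, 2.108, 1.512, -0.67]
tcp_pos [610.903, 179.227, 19.069]
eef_rot [[-0.815, 0.123, 0.566], [0.104, 0.992, -0.066], [-0.57, 0.005, -0.822]]
contact_force [-5.194, -1.651, 8.91]
gripper_width 48.661
tilt deg 34.7 to can axis 4.9 tilt dir -7.0
```

Call:
jog_arm:
  motion:
    - [1, [-0.4, -0.2, 2.5], 0]
    - [1, [-0.4, -0.2, 2.5], 0]
    - [1, [-0.4, -0.2, 2.5], 0]
    - [1, [-0.4, -0.2, 2.5], 0]
    - [1, [-0.4, -0.2, 2.5], 0]
    - [1, [-0.4, -0.2, 2.5], 0]
    - [1, [-0.4, -0.2, 2.5], 0]
    - [1, [0, 0, 1], 0]

```text
clock: 18.35
tcp_pos: [618.9, 181.9, 19.5]
eef_rot: [[-0.812, 0.103, 0.575], [0.091, 0.995, -0.049], [-0.577, 0.012, -0.817]]
contact_force: [-1.7, -1.2, 3.1]
gripper_width: 48.6
```

```bash
python3 st.py; python3 - <<'E'
from h import *
from bench import robot
c=robot.camera("scene");f=c["frame"][160:230,275:355];cv2.imwrite("pics/s4.png",cv2.resize(f,None,fx=8,fy=8))
c=robot.camera("top");f=c["frame"][140:210,160:240];cv2.imwrite("pics/t4.png",cv2.resize(f,None,fx=7,fy=7))
E
```

```text
clock 18.35
qpos [0.115, 1.379, -1.203, 2.12, 2.131, 1.492, -0.646]
tcp_pos [618.921, 181.874, 19.522]
eef_rot [[-0.812, 0.103, 0.575], [0.091, 0.995, -0.049], [-0.577, 0.012, -0.817]]
contact_force [-1.662, -1.242, 3.113]
gripper_width 48.645
tilt deg 35.3 to can axis 5.6 tilt dir -5.0
```

View pics/s4.png

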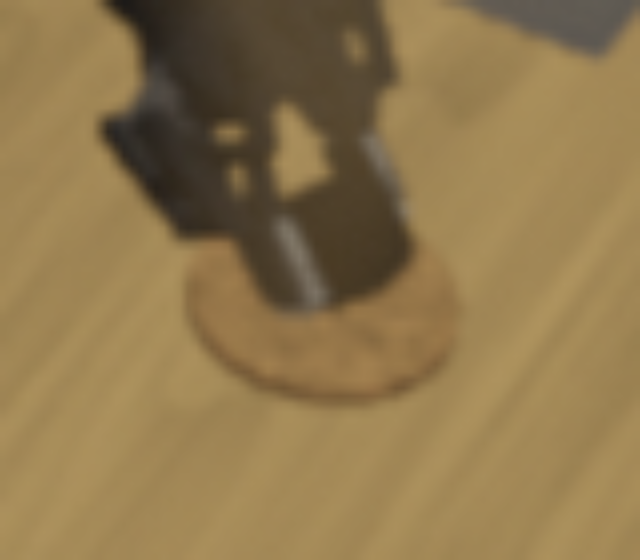

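View pics/t4.png

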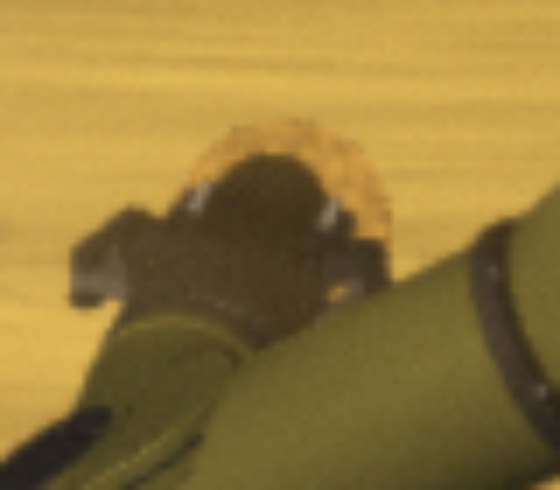

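The cap slid instead of swivelling because the grip is too stiff. I'll ease the closure toward contact while pressing straight down, with its edge resting on the cork.

Call:
jog_arm:
  motion:
    - [0.65, [1, -0.4, 1.6], 0]
    - [0.6, [1, -0.4, 1.6], 0]
    - [0.55, [1, -0.4, 1.6], 0]
    - [0.52, [1, -0.4, 1.6], 0]
    - [0.5, [1, -0.4, 1.6], 0]
    - [0.5, [1, -0.4, 1.6], 0]
    - [0.48, [1, -0.4, 1.6], 0]
    - [0.48, [1, -0.4, 1.6], 0]

```text
clock: 19.12
tcp_pos: [619.4, 182.2, 19.5]
eef_rot: [[-0.801, 0.091, 0.591], [0.084, 0.996, -0.039], [-0.592, 0.018, -0.806]]
contact_force: [-6.8, -2.0, 12.1]
gripper_width: 48.6
```

```bash
python3 st.py
```

```text
clock 19.117
qpos [0.116, 1.385, -1.197, 2.136, 2.162, 1.501, -0.656]
tcp_pos [619.375, 182.206, 19.519]
eef_rot [[-0.801, 0.091, 0.591], [0.084, 0.996, -0.039], [-0.592, 0.018, -0.806]]
contact_force [-6.787, -1.986, 12.093]
gripper_width 48.583
tilt deg 36.3 to can axis 6.8 tilt dir -4.0
```

Call:
jog_arm:
  motion:
    - [0.47, [0.8, -0.4, 1], 0]
    - [0.46, [0.8, -0.4, 1], 0]
    - [0.46, [0.8, -0.4, 1], 0]
    - [0.45, [0.8, -0.4, 1], 0]
    - [0.45, [0.8, -0.4, 1], 0]
    - [0.44, [0.8, -0.4, 1], 0]
    - [0.44, [0.8, -0.4, 1], 0]
    - [0.44, [0.8, -0.4, 1], 0]

```text
clock: 19.78
tcp_pos: [619.2, 182.4, 20.0]
eef_rot: [[-0.793, 0.082, 0.603], [0.081, 0.996, -0.03], [-0.604, 0.025, -0.797]]
contact_force: [-3.9, -1.2, 7.0]
gripper_width: 48.9
```

```bash
python3 st.py
```

```text
clock 19.783
qpos [0.117, 1.388, -1.193, 2.149, 2.186, 1.508, -0.667]
tcp_pos [619.216, 182.399, 20.044]
eef_rot [[-0.793, 0.082, 0.603], [0.081, 0.996, -0.03], [-0.604, 0.025, -0.797]]
contact_force [-3.908, -1.245, 7.0]
gripper_width 48.893
tilt deg 37.2 to can axis 7.8 tilt dir -3.0
```

Call:
jog_arm:
  motion:
    - [0.43, [0.5, -0.3, 0.6], 0]
    - [0.43, [0.5, -0.3, 0.6], 0]
    - [0.42, [0.5, -0.3, 0.6], 0]
    - [0.42, [0.5, -0.3, 0.6], 0]
    - [0.41, [0.5, -0.3, 0.6], 0]
    - [0.41, [0.5, -0.3, 0.6], 0]
    - [0.4, [0.5, -0.3, 0.6], 0]
    - [0.4, [0.5, -0.3, 0.6], 0]

```text
clock: 20.45
tcp_pos: [620.6, 181.5, 16.3]
eef_rot: [[-0.789, 0.082, 0.608], [0.082, 0.996, -0.027], [-0.608, 0.029, -0.793]]
contact_force: [-0.1, -0.1, -0.0]
gripper_width: 51.4
```

```bash
python3 st.py; python3 - <<'E'
from h import *
from bench import robot
c=robot.camera("scene");f=c["frame"][160:230,275:355];cv2.imwrite("pics/s5.png",cv2.resize(f,None,fx=8,fy=8))
E
```

```text
clock 20.45
qpos [0.119, 1.397, -1.186, 2.151, 2.204, 1.51, -0.672]
tcp_pos [620.558, 181.506, 16.304]
eef_rot [[-0.789, 0.082, 0.608], [0.082, 0.996, -0.027], [-0.608, 0.029, -0.793]]
contact_force [-0.054, -0.12, -0.046]
gripper_width 51.448
tilt deg 37.5 to can axis 8.2 tilt dir -3.0
```

View pics/s5.png

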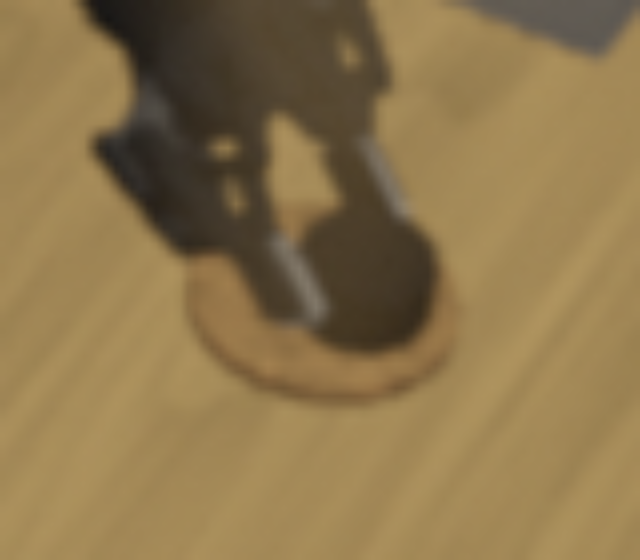

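The cap has settled out of tilt and looks upright on the cork, at about (321,195) in the full image. I'll measure where it stands before letting go.

```bash
python3 - <<'E'
from h import *
from bench import robot
s=robot.camera("scene");t=robot.camera("top")
print("scene cap centre",plane(s,(321.3,195.2),22))
# cork outline points
f=t["frame"][140:210,160:240];cv2.imwrite("pics/t5.png",cv2.resize(f,None,fx=7,fy=7))
s0=load("scene0.npz");t0=load("top0.npz")
for n,c,(x,y,w,h) in(("s",s0,(285,170,60,55)),("t",t0,(172,145,56,56))):
    cv2.imwrite(f"pics/{n}cork.png",cv2.resize(c["frame"][y:y+h,x:x+w],None,fx=8,fy=8,interpolation=cv2.INTER_NEAREST))
a=np.linspace(0,2*np.pi,5)[:4]
for ctr in((612,175.5),):
    P=np.c_[ctr[0]+50*np.cos(a),ctr[1]+50*np.sin(a),np.full(4,8)]
    print(proj(s,P).round(1).tolist(),proj(t,P).round(1).tolist())
E
```

```text
scene cap centre [[629.18617784 182.44528886  22.        ]]
[[330.0, 204.6], [321.7, 188.0], [299.0, 191.2], [306.3, 208.1]] [[201.3, 156.7], [184.5, 171.9], [199.8, 188.1], [216.6, 172.7]]
```

View pics/t5.png

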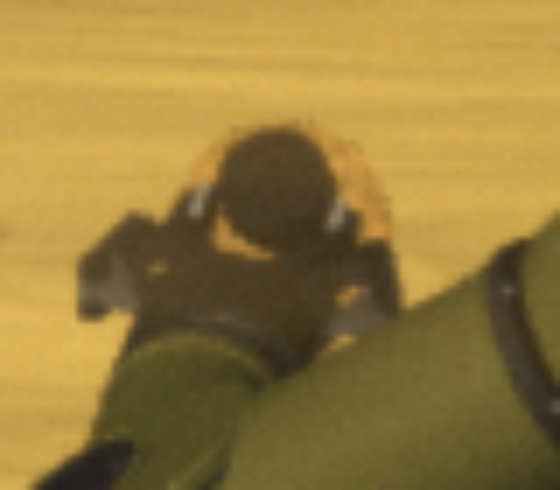

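View pics/scork.png

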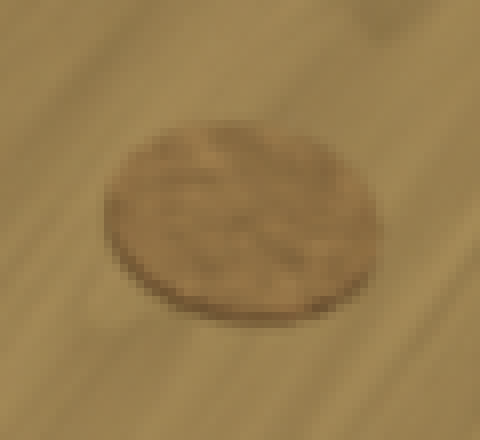

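```bash
python3 - <<'E'
from h import *
t=load("top0.npz");s=load("scene0.npz")
print("top cap centre",plane(t,(199.6,166.4),22), "tri",tri(s,(321.3,195.2),t,(199.6,166.4)))
# cork from scene outline top-face: left 298 right 332.6 top 185, bottom ~209.5
print(plane(s,[(315.2,197.3)],8),plane(t,(200.3,172.7),8))
E
python3 st.py | head -3
```

```text
top cap centre [[627.52846979 177.59058353  22.        ]] tri (array([628.62261328, 178.35738452,  24.52937696]), [np.float64(1.947993186972254), np.float64(1.9479931869720672)])
[[613.5071631  178.72606245   8.        ]] [[610.8271311  176.22161488   8.        ]]
clock 20.6
qpos [0.119, 1.397, -1.186, 2.151, 2.204, 1.51, -0.672]
tcp_pos [620.445, 181.425, 16.307]
```

Comparing cap and cork within each view, the cap is about 16 mm from the cork's centre. 25 mm is allowed, so there is about 8 mm of margin and it is wholly on the cork. I'll open the fingers in place, back off along the tool and then check.

Call:
jog_arm:
  motion:
    - [0.3, [0, 0, 0], 0]
    - [0.2, [0, 0, 0], 0]
    - [0, [0, 0, 0], 0]
    - [0, [0, 0, 0], 0]
    - [0, [0, 0, -6], 0]
    - [0, [0, 0, -15], 0]
    - [0, [0, 0, -25], 0]
    - [0, [0, 0, -35], 0]

```text
clock: 21.27
tcp_pos: [570.0, 179.5, 77.1]
eef_rot: [[-0.793, 0.092, 0.603], [0.087, 0.996, -0.038], [-0.603, 0.022, -0.797]]
contact_force: [-0.1, 0.7, 0.9]
gripper_width: 85.5
```

Call:
jog_arm:
  motion:
    - [0, [0, 0, -38], 0]
    - [0, [0, 0, -38], 0]
    - [0, [0, 0, -38], 0]
    - [0, [0, 0, -30], 0]
    - [0, [0, 0, -20], 0]
    - [0, [0, 0, 0], 0]
    - [0, [0, 0, 0], 0]
    - [0, [0, 0, 0], 0]

```text
clock: 21.93
tcp_pos: [462.7, 187.7, 219.5]
eef_rot: [[-0.788, 0.079, 0.611], [0.078, 0.997, -0.028], [-0.611, 0.026, -0.792]]
contact_force: [-0.3, 0.1, -0.4]
gripper_width: 85.2
```

```bash
python3 st.py; python3 - <<'E'
from h import *
from bench import robot
c=robot.camera("scene");np.savez("s6.npz",**c);cv2.imwrite("pics/s6f.png",c["frame"]);f=c["frame"][165:235,275:355];cv2.imwrite("pics/s6.png",cv2.resize(f,None,fx=8,fy=8))
c=robot.camera("top");np.savez("t6.npz",**c);f=c["frame"][140:210,160:240];cv2.imwrite("pics/t6.png",cv2.resize(f,None,fx=7,fy=7))
E
```

```text
clock 21.933
qpos [-0.029, 0.909, -1.437, 2.474, 1.636, 1.512, -1.007]
tcp_pos [462.671, 187.683, 219.505]
eef_rot [[-0.788, 0.079, 0.611], [0.078, 0.997, -0.028], [-0.611, 0.026, -0.792]]
contact_force [-0.314, 0.138, -0.437]
gripper_width 85.188
tilt deg 37.7 to can axis 8.3 tilt dir -3.0
```

View pics/s6.png

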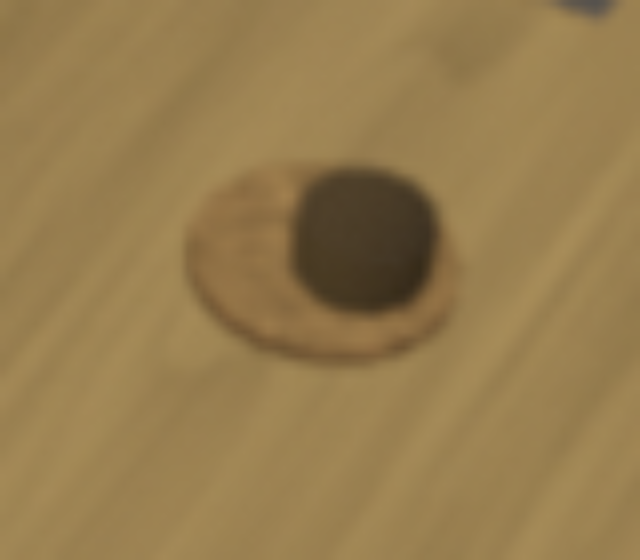

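View pics/t6.png

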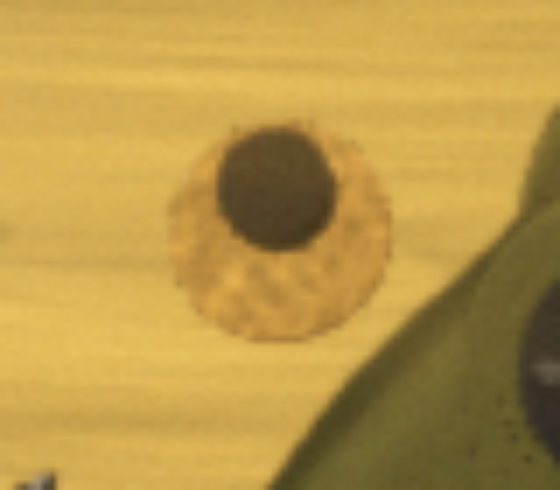

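View pics/s6f.png

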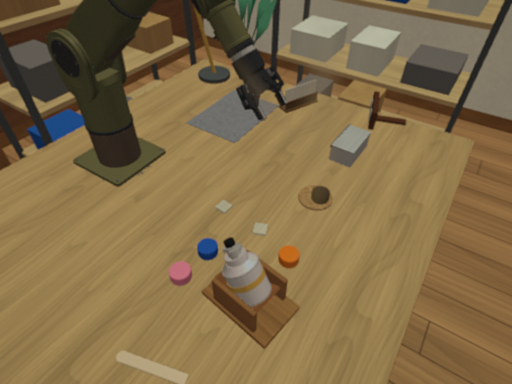

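The scene view shows the cap alone on the cork (crop about (365,240)), and the top view shows it inside the cork's outline (crop about (277,188)). The bystanders look unmoved. Now I'll check flatness and margin.

```bash
python3 - <<'E'
from h import *
s=load("s6.npz");t=load("t6.npz");q={}
for n,c,(x,y,w,h) in(("s",s,(300,175,45,45)),("t",t,(185,150,30,35))):
    f=c["frame"][y:y+h,x:x+w]; m=(f.max(2)<95).astype(np.uint8)
    k,l,st,ce=cv2.connectedComponentsWithStats(m); i=1+st[1:,4].argmax(); q[n]=ce[i]+[x,y]; print(n,st[i]+[x,y,0,0,0],q[n])
X,e=tri(s,q["s"],t,q["t"]); print("cap centre",X.round(1),np.round(e,1))
a=np.linspace(0,2*np.pi,60); 
for n,c in(("s",s),("t",t)):
    p=plane(c,q[n],22)[0]; print(n,"centre@22",p.round(1))
    for tilt in(0,10,20):
        T=np.radians(tilt); R=cv2.Rodrigues(np.array([0,-T,0.]))[0]
        cyl=np.vstack([np.c_[25*np.cos(a),25*np.sin(a),np.full(60,hh)] for hh in(-14,14)])@R.T+p
        u=proj(c,cyl); hu=cv2.convexHull(u.astype(np.float32)); print("  tilt",tilt,"size",np.ptp(u,axis=0).round(1),"area",round(cv2.contourArea(hu)))
    # cork centre in the same view
    hsv=None
d0=np.load("scene0.npz")["frame"].astype(int); d=np.abs(s["frame"].astype(int)-d0).max(2)
for nm,(x0,y0,x1,y1) in dict(hood=(325,120,375,170),folder=(110,345,192,384),l1=(212,198,236,216),l2=(250,220,270,238)).items(): print(nm,"max diff",d[y0:y1,x0:x1].max(), np.percentile(d[y0:y1,x0:x1],95))
E
```

```text
s [312 187  18  17 256] [320.1640625  194.83984375]
t [192 162  15  14 143] [199.24475524 168.78321678]
cap centre [623.1 180.3  21.1] [3.3 3.3]
s centre@22 [625.8 182.   22. ]
  tilt 0 size [18.8 19.1] area 290
  tilt 10 size [17.9 18.6] area 286
  tilt 20 size [19.2 18.1] area 278
t centre@22 [620.  178.3  22. ]
  tilt 0 size [17.2 17.9] area 239
  tilt 10 size [17.3 16.7] area 226
  tilt 20 size [17.3 17.2] area 230
hood max diff 4 3.0
folder max diff 4 3.0
l1 max diff 4 3.0
l2 max diff 5 3.0
```

The top-view outline is 17.1 x 18.0 px, against 17.2 x 17.9 px predicted for an upright cap. The cap's centre height is about 22 mm, as expected, and the bystanders are unchanged. Handing in.

```bash
python3 -c "
from bench import robot
print(robot.hand_in())"
```

```text
the job is handed in; nothing more can be done
None
```

The cap is off the tin and standing open side down on the cork coaster. I let go and handed the job in at about 22 s; no verdict was given.

**What I did:**
- **Aligning the tool:** the jog has no tilt command, so I stretched the arm to its reach limit to lean the tool about 30°. I then turned the wrist to bring the jaws onto the neck's axis.
- **Opening:** I pushed the cap in 5–7 mm and turned it about 81° anticlockwise with the push held. I then pulled it off along the neck until it was clear.
- **Placing:** I could not remove the tool's tilt, so I rested the rim's low edge on the cork and eased the grip. The cap then tipped flat between the loosened fingers.

**Last checks:**
- **Flat:** the cap's outline in the top view matches an upright cap (17.1 x 18.0 px, predicted 17.2 x 17.9), and its centre height is about 22 mm, as it should be.
- **Wholly on the cork:** the cap sits about 16 mm off the cork's centre. That is off-centre, with roughly 8 mm of cork left beyond its rim.
- **Bystanders:** the hood, folder and both lenses show no change between the first and last pictures.

**What did not go cleanly:**
- **First try at levelling:** pressing with the grip tight only slid the cap on the cork, so I eased the grip instead.
- **The last tip to flat:** gravity did it once the grip loosened, and I did not measure how fast. One edge was on the cork all the time.
- **Top-view measurement:** the automatic mask cut off part of the cap. The two views then disagreed by about 6 mm on its centre, so the top-view sizes and the cork margin come from reading the pictures by eye.

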